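# Lock off the conveyor stop

### The arm

A 6-joint arm with a two-finger parallel gripper is mounted at the origin on a cart in front of the work surface, level with it; the furniture and walls round the work are solid. World frame = base frame: x ahead of the robot, y to its left, z up, the work surface at z = 0. Lengths are in mm, angles in rad, forces in N, time in s.
With the tool pointing down it reaches from about 300 to 775 mm from the base axis. Payload 14.6 kg.
Tool frame: the origin (TCP) lies midway between the tips of the shut fingers; the grasp point (between the pads) lies 19 mm behind it (manip.grasp_offset is the distance from the TCP to the grasp point, in mm); z points along the fingers, y is the line along which they close (so a half turn about z gives the same grasp; the last joint's range is limited). The gripper opens to 94 mm and grips with 3 to 60 N. Pads are 16 mm wide; open, the fingers measure 119 mm over their backs; the gripper's body (75 mm by 177 mm) begins 78 mm behind the grasp point.
Start: joints at [1.175, 0.3, 1.521, -0, 1.321, -0.067], TCP at [177.596, 520.527, 205.446] pointing down, gripper open.
Joint ranges: [-3.03, 3.03], [-0.79, 2.21], [0.23, 2.52], [-1.04, 4.18], [0, 3.07], [-2.55, 2.55]. Speed limits (rad/s): [2.22, 2.22, 2.57, 3.14, 3.14, 3.14].

### API

Orientations are given as [roll, pitch, yaw] about the fixed x, y, z axes, in that order (R = Rz(yaw) Ry(pitch) Rx(roll)).
In Python, from cell import manip, viewer gives the robot as it stands. The module is installed in compiled form; this text tells all that it offers.
- The arm moves only by the tool move_arm, never from a script. Its argument "moves" is a list of rows, each a list of 4 numbers: the shift along the tool's x, y, z in m, then the turn about the tool's z in rad. A call has 1 to 12 rows; each row is the pose to reach, as a shift and turn from the pose commanded when the call began, along the tool's axes at that moment; what a row does not reach only later rows make up. A row lasts 1/10 s, in which the tool goes at most 50 mm and 8.59 degrees, less where a joint would pass 70% of its speed; a pose out of reach is approached as far as the arm can. A call with a gripper value outside its range is refused whole. "jaw" is the finger opening in m, from 0 to 0.094, set as the call begins (left out, the last holds). The fingers move at their own pace and stop on an object; "squeeze" is the grip in N (left out, the last holds). Time passes only in rows, so rows that repeat a pose let the fingers close. It gives the time, the measured TCP pose, the force, the opening and the grip force at its end, in the units of the state.
- manip.read_state(): the state, without advancing time (a new reading comes with each control period).
- viewer.camera(name): name is "scene" or "top" or "wrist"; returns a dict with "frame" (420x560x3 uint8, blue, green, red), "z_map" (420x560 float32, mm along the optical axis (not along the pixel's ray), 0 where there is no reading), "fx", "fy", "cx", "cy" (pixels), "D" ([k1, k2, p1, p2, k3] as OpenCV has them; the pictures are not rectified), "origin" and "orientation" of the camera in the world. Camera axes: x right, y down, z forward; pixel columns grow to the right and rows downward; lengths in mm; the calibration is good to about 2 mm. A picture is of the moment at which its call begins.
- manip.sign_off(): hands the job in; it is judged then, once.
The state is a dict: "clock": time; "joints": joint angles; "qd": joint speeds; "effort": joint torques, N m; "eef_pos": TCP position; "eef_rot": TCP orientation; "wrist_force": force on the tool from outside, world axes, zero at the start; "moment": the same for the moment, N m; "finger_gap": finger opening in mm; "finger_force": force on a finger pad.
Only numpy, scipy, OpenCV 4.12 (cv2) and the standard library are available. Lean on these libraries where they do the work, as an engineer would, in place of code of your own. Each camera call takes 0.05 s, during which the arm holds its last target. There are 200 camera calls.

### The job

The take-off conveyor must be locked off before it is cleaned. On the sloping control desk, push the mushroom stop all the way in so that it stays down, then swing the standing metal hood over it until it is fully shut and the lock pin stands out through its flange. Then hang the lockout tag, the flat plate with one large eye, by that eye on the pin, flat on the flange, and leave it there.

Things in the scene. Friction and masses are not known exactly. Their poses are not given: they have to be found in the camera images.
- stop_panel: Aluminium front panel of the grey sloping control desk (150 mm wide, desk front 80 mm high, back 178 mm), 170 mm long, sloped 35 degrees. Origin: middle of its lower front edge, on its face. x runs up the slope (away from the robot), y left, z straight out of the panel, 35 degrees from vertical and leaning to the desk's front. The whole desk is fixed.
- pin_tip (a point): Tip of the upright steel lock pin on the panel, 47 mm out at panel x = 28 mm, y = 0. The pin is 10.5 mm thick with a tapered tip, stands along panel z and has a 9 mm high, 20 mm wide shoulder at its foot. With the hood shut the hood's flange lies round it and 34 mm of the pin stand out above the flange (flange top at panel z = 12.5 mm).
- stop (a joint): Travel of the mushroom stop, m: 0 is out, 0.007 is fully in. It moves along panel -z, takes about 5 N and stays where it is left (it latches).
- stop_top (a point): Middle of the top of the mushroom head (40 mm across), at panel x = 85 mm, y = 0; 36.5 mm off the panel when out, 29.5 mm when in.
- hood (a joint): Angle of the folded steel hood, rad: 0 is fully shut, growing as it opens (it starts standing up, 1.65 to 1.9). Its stiff hinge stays where it is left; closing takes about 3 N at the edge.
- hood_hinge (a point): Middle of the hood's hinge axis, which runs along panel y, at panel x = 152 mm, 16 mm off the panel, above the stop.
- hood_edge (a point): Point on the hood's outer face (its back while it stands open), where the roof meets the front wall, mid-width; turns with the hood. Shut it lies at panel x = 56 mm, z = 35.5 mm: 98 mm from the hinge axis. The hood is 64 mm wide; past this edge its front wall steps 23 mm inwards to the flange (50 x 50 x 2.5 mm, 15 mm hole), which ends 146 mm from the hinge axis.
- lock_tag: Stiff white plate, 104 x 44 x 8 mm, 45 g, lying on the bench. Origin: centre of its underside. x points along it to the end with the eye, z is its thickness. From x = -52 to +16 mm it is 44 mm wide (grip here across y), from there to +52 mm it narrows to 36 mm. Both faces are alike to hang.
- tag_eye (a point): Middle of the tag's round eye (14 mm wide, right through), 34 mm from the tag's origin along its x, at half its thickness.

How it is judged (in metres and radians):
On the way, in this order (a step that is already met when the one before it is completed fails the run):
1. the mushroom stop is pushed fully in (value of joint stop above 0.0055 m), for 0.2 s.
2. the hood is shut over the stop, which stays in (value of joint stop above 0.0055 m and value of joint hood below 0.08 rad), for 0.2 s.
3. the tag's eye is on the pin and the tag lies on the shut hood's flange (all of step 2 and x of tag_eye in the frame of stop_panel between 0.018 and 0.038 m and y of tag_eye in the frame of stop_panel between -0.01 and 0.01 m and z of tag_eye in the frame of stop_panel between 0.008 and 0.025 m and angle between the z axis of lock_tag and the z axis of stop_panel, either way round below 0.25 rad), for 0.2 s.
At the end, for the whole second after the job is handed in: The stop is in by more than 5.5 of 7 mm, the hood is shut within 0.08 rad, and the tag is at rest with its eye round the pin (eye centre within 10 mm of the pin's axis along x and y, 8 to 25 mm off the panel) and flat to the panel within 0.25 rad (all of step 3 and linear speed of lock_tag below 0.02 m/s); the robot touches nothing.
It also fails if it takes over 61 s, if anything falls off the work surface, if the arm or the gripper's body presses on something with over 40 N, if the wrist force passes 120 N, or if a joint passes its speed limit or range.

## Working session

There is one attempt and no reset: what is moved stays moved. The work goes in short steps, Python scripts to look and compute and a tool call to move; the robot and the scene stay as the last step left them, time stands still between calls to the robot, and variables do not carry over. Pictures are saved under pics/ and viewed, at most 10 in all, crops included, and the job is handed in when it is done.

Besides the shell and the picture viewer there is one more tool, called after ">>>" in YAML: its name, and indented under it one key for each argument. move_arm: Moves the arm, as the interface text tells. Its arguments: {"type":"object","properties":{"moves":{"type":"array"},"jaw":{"type":"number"},"squeeze":{"type":"number"}},"required":["moves"]}

```bash
mkdir -p pics
cat > h.py <<'E'
import numpy as np, cv2
from scipy.spatial.transform import Rotation as R
from cell import manip, viewer
def cam(n):
    c=viewer.camera(n); c['K']=np.array([[c['fx'],0,c['cx']],[0,c['fy'],c['cy']],[0,0,1.]]); o=np.array(c['orientation'])
    c['R']=o if o.shape==(3,3) else R.from_euler('xyz',o).as_matrix(); c['o']=np.array(c['origin'],float); return c
def rays(c,uv):
    p=cv2.undistortPoints(np.array(uv,float).reshape(-1,1,2),c['K'],np.array(c['D'],float)).reshape(-1,2)
    return np.c_[p,np.ones(len(p))]
def pts(c,uv):   # depth points
    uv=np.array(uv).reshape(-1,2); z=c['z_map'][uv[:,1].astype(int),uv[:,0].astype(int)]
    return (rays(c,uv)*z[:,None])@c['R'].T+c['o']
def onz(c,uv,h):
    d=rays(c,uv)@c['R'].T; return c['o']+d*((h-c['o'][2])/d[:,2])[:,None]
def cloud(c):
    v,u=np.mgrid[0:420,0:560]; P=pts(c,np.c_[u.ravel(),v.ravel()]).reshape(420,560,3); P[c['z_map']==0]=np.nan; return P
def save(c,n): cv2.imwrite('pics/'+n+'.png',c['frame'])
E
python3 - <<'E'
from h import *
s=manip.read_state(); print({k:np.round(v,3) for k,v in s.items()})
for n in('scene','top'):
    c=cam(n); save(c,n+'0'); np.save(n+'0.npy',cloud(c)); print(n,c['o'],c['orientation'],c['fx'],c['D'])
E
```

```text
{'clock': np.float64(0.0), 'joints': array([ 1.175,  0.3  ,  1.522, -0.   ,  1.321, -0.067]), 'qd': array([-0.001,  0.   , -0.002,  0.002,  0.001, -0.002]), 'effort': array([ 1.0000e-03, -5.3181e+01, -3.5274e+01,  7.1000e-02,  2.4000e-02,
       -0.0000e+00]), 'eef_pos': array([177.501, 520.293, 204.885]), 'eef_rot': array([-3.14 , -0.   ,  2.813]), 'wrist_force': array([-0.892,  0.065,  0.573]), 'moment': array([0.016, 0.017, 0.032]), 'finger_force': np.float64(0.0), 'finger_gap': np.float64(93.961)}
scene [ 106.56938425 -909.87391054  585.75845913] [-2.00777533e+00  1.43926488e-03 -4.65000914e-01] 509.9523189824231 [-0.02804272  0.          0.          0.          0.        ]
top [ 425.5839334    -9.85461718 1350.17493179] [-3.03463189  0.00648491 -1.56176811] 500.21521287062563 [-0.17058395  0.          0.          0.          0.        ]
```

View pics/scene0.png

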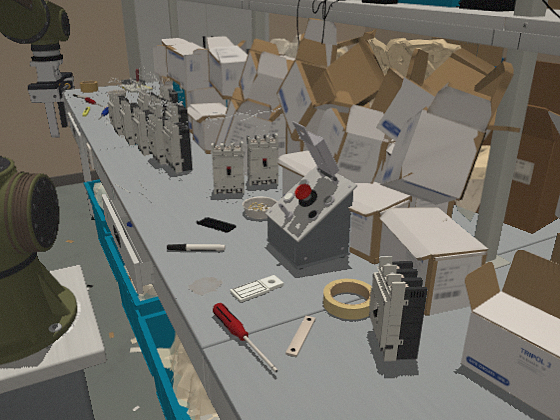

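View pics/top0.png

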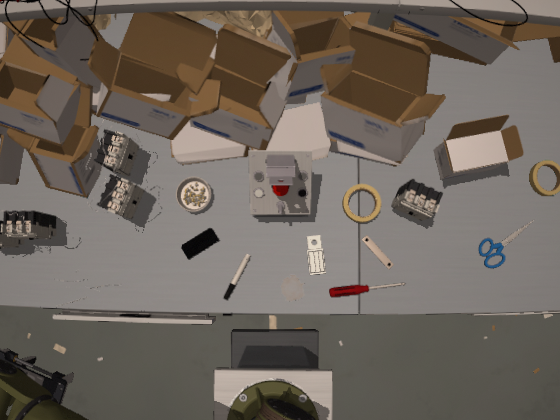

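Run:
```python
from h import *
P=np.load('top0.npy'); f=cv2.imread('pics/top0.png'); g=cv2.imread('pics/scene0.png')
a=cv2.resize(f[140:280,235:335],None,fx=4,fy=4,interpolation=cv2.INTER_CUBIC)
b=cv2.resize(g[110:300,225:365],None,fx=2.8,fy=2.8,interpolation=cv2.INTER_CUBIC)
m=np.zeros((560,800,3),np.uint8); m[:560,:400]=a; m[:532,400:792]=b; cv2.imwrite('pics/crop1.png',m)
# tag mask
hsv=cv2.cvtColor(f,cv2.COLOR_BGR2HSV); roi=np.zeros(f.shape[:2],bool); roi[228:280,300:332]=1
print('z bench',np.nanmedian(P[265:280,300:308,2]),'tag',np.nanmedian(P[250:270,312:320,2]))
mk=(roi&(hsv[...,2]>190)).astype(np.uint8); mk=cv2.morphologyEx(mk,cv2.MORPH_CLOSE,np.ones((5,5)))
n,_,st,_=cv2.connectedComponentsWithStats(mk); print(st)
# panel plane: pts in desk roi with normal ~35deg
q=P[150:216,249:312].reshape(-1,3); q=q[~np.isnan(q[:,0])]
for r in range(150,222,6): print(r,np.round(P[r,[246,250,254,265,280,295,306,310,314]][:,[0,2]],0).tolist())
```

```text
z bench -0.7872583451824084 tag 7.0628939548533936
[[     0      0    560    420 234653]
 [   307    235     19     40    547]]
150 [[734.0, 64.0], [707.0, 177.0], [706.0, 180.0], [708.0, 176.0], [707.0, 180.0], [708.0, 177.0], [708.0, 177.0], [708.0, 177.0], [720.0, 129.0]]
156 [[733.0, -1.0], [693.0, 174.0], [694.0, 170.0], [693.0, 176.0], [686.0, 209.0], [695.0, 171.0], [696.0, 167.0], [695.0, 170.0], [705.0, 125.0]]
162 [[716.0, -1.0], [682.0, 159.0], [681.0, 163.0], [678.0, 178.0], [663.0, 248.0], [682.0, 160.0], [683.0, 159.0], [682.0, 164.0], [717.0, -1.0]]
168 [[699.0, -1.0], [669.0, 150.0], [669.0, 149.0], [668.0, 153.0], [644.0, 273.0], [669.0, 153.0], [670.0, 150.0], [670.0, 149.0], [700.0, 0.0]]
174 [[681.0, 4.0], [655.0, 141.0], [653.0, 152.0], [656.0, 141.0], [632.0, 265.0], [655.0, 145.0], [655.0, 147.0], [656.0, 145.0], [683.0, 1.0]]
180 [[665.0, 5.0], [642.0, 134.0], [642.0, 134.0], [642.0, 132.0], [638.0, 157.0], [643.0, 129.0], [642.0, 136.0], [643.0, 135.0], [668.0, -4.0]]
186 [[648.0, 3.0], [628.0, 125.0], [629.0, 121.0], [629.0, 124.0], [622.0, 166.0], [628.0, 130.0], [629.0, 123.0], [630.0, 124.0], [650.0, 0.0]]
192 [[632.0, 1.0], [615.0, 115.0], [614.0, 121.0], [615.0, 114.0], [609.0, 153.0], [616.0, 113.0], [615.0, 117.0], [616.0, 114.0], [634.0, -2.0]]
198 [[616.0, -3.0], [601.0, 102.0], [601.0, 108.0], [601.0, 107.0], [601.0, 105.0], [602.0, 104.0], [602.0, 105.0], [602.0, 103.0], [617.0, -3.0]]
204 [[599.0, 2.0], [587.0, 96.0], [587.0, 95.0], [588.0, 92.0], [585.0, 111.0], [588.0, 95.0], [588.0, 96.0], [588.0, 93.0], [601.0, -1.0]]
210 [[583.0, -1.0], [573.0, 84.0], [573.0, 85.0], [574.0, 80.0], [568.0, 133.0], [574.0, 85.0], [574.0, 82.0], [575.0, 80.0], [584.0, -0.0]]
216 [[566.0, -0.0], [566.0, 3.0], [565.0, 15.0], [564.0, 24.0], [564.0, 25.0], [565.0, 25.0], [566.0, 11.0], [568.0, -1.0], [568.0, -0.0]]
```

View pics/crop1.png

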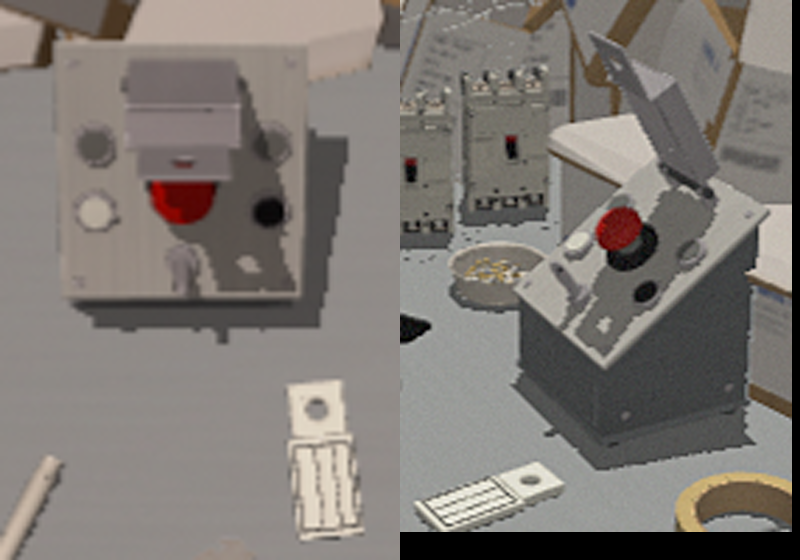

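Run:
```python
from h import *
P=np.load('top0.npy'); S=np.load('scene0.npy'); f=cv2.imread('pics/top0.png'); c=cam('top')
for r in range(154,188,2): print(r,np.round(P[r,[272,276,286,290]][:,[0,2]],0).tolist())
# panel plane + yaw by least squares on inliers
q=P[150:213,250:311].reshape(-1,3); q=q[~np.isnan(q[:,0])]
k=np.abs(q[:,2]-(80+(q[:,0]-567)*.7))<6
A=np.c_[q[k][:,:2],np.ones(k.sum())]; s,_,_,_=np.linalg.lstsq(A,q[k][:,2],rcond=None); print('plane',s,np.degrees(np.arctan(np.hypot(*s[:2]))),'yaw',np.arctan2(s[1],s[0]))
# front edge + side edges by grey value: desk lateral extents with depth
for r in (156,168,180,192,204,211):
    z=P[r,:,2]; row=[u for u in range(240,322) if z[u]>70]; print(r,row[0],row[-1],np.round(pts(c,[[row[0],r],[row[-1],r]])[:,:2],1).tolist())
for u in (254,262,270,290,298,306):
    rr=max(r for r in range(200,222) if P[r,u,2]>70); print(u,rr,np.round(onz(c,[[u,rr+.5]],80),1))
hsv=cv2.cvtColor(f,cv2.COLOR_BGR2HSV)
red=((hsv[...,1]>170)&((hsv[...,0]<8)|(hsv[...,0]>172))); red[:, :260]=0; red[:,300:]=0; red[230:]=0
v,u=np.nonzero(red); print('red',u.mean(),v.min(),v.max(),u.min(),u.max(),np.round(pts(c,[[u.mean(),v.max()-2]]),1))
roi=np.zeros(f.shape[:2],np.uint8); roi[228:282,298:334]=1
z=P[...,2]; mk=(roi>0)&(hsv[...,2]>185)
mk=cv2.morphologyEx(mk.astype(np.uint8),cv2.MORPH_CLOSE,np.ones((5,5)))
ct=max(cv2.findContours(mk,0,2)[0],key=cv2.contourArea); w=onz(c,ct.reshape(-1,2),8)
print('tag rect',cv2.minAreaRect(w[:,:2].astype(np.float32)))
x0,y0=305,234; sub=hsv[236:248,308:321,2]; print(sub)
```

```text
154 [[698.0, 174.0], [699.0, 172.0], [700.0, 170.0], [699.0, 171.0]]
156 [[685.0, 211.0], [685.0, 212.0], [685.0, 213.0], [684.0, 215.0]]
158 [[678.0, 221.0], [677.0, 226.0], [678.0, 222.0], [678.0, 221.0]]
160 [[669.0, 240.0], [670.0, 238.0], [670.0, 239.0], [670.0, 237.0]]
162 [[nan, nan], [662.0, 251.0], [662.0, 253.0], [663.0, 251.0]]
164 [[655.0, 262.0], [655.0, 265.0], [655.0, 262.0], [656.0, 262.0]]
166 [[648.0, 276.0], [648.0, 275.0], [648.0, 274.0], [649.0, 273.0]]
168 [[644.0, 271.0], [644.0, 272.0], [644.0, 274.0], [644.0, 275.0]]
170 [[640.0, 269.0], [639.0, 274.0], [641.0, 267.0], [641.0, 269.0]]
172 [[636.0, 268.0], [636.0, 269.0], [637.0, 266.0], [637.0, 267.0]]
174 [[632.0, 265.0], [631.0, 269.0], [632.0, 269.0], [633.0, 264.0]]
176 [[628.0, 263.0], [628.0, 265.0], [628.0, 264.0], [628.0, 264.0]]
178 [[622.0, 273.0], [622.0, 273.0], [621.0, 276.0], [622.0, 274.0]]
180 [[615.0, 286.0], [615.0, 287.0], [616.0, 282.0], [615.0, 288.0]]
182 [[609.0, 296.0], [609.0, 298.0], [609.0, 298.0], [609.0, 297.0]]
184 [[603.0, 304.0], [603.0, 305.0], [603.0, 305.0], [603.0, 307.0]]

[... 747 characters left out ...]
 42.15150833129883), 6.961060047149658)
[[201 215 218 219 220 221 221 222 223 222 224 224 181]
 [223 224 225 224 225 225 225 225 225 224 224 224 173]
 [225 225 225 224 225 225 224 224 224 224 224 224 172]
 [221 225 205 220 205 177 171 197 221 224 224 224 172]
 [220 224 222 215 155 104  94 117 192 221 223 224 195]
 [218 225 225 181 148 140 139 141 164 209 223 224 222]
 [218 225 225 156 141 146 146 145 144 205 223 224 224]
 [219 225 225 197 156 146 145 146 150 205 222 224 224]
 [214 225 224 223 177 154 147 160 196 220 224 224 224]
 [214 224 224 225 221 212 202 210 221 224 224 224 224]
 [211 224 225 224 225 224 222 223 224 224 224 224 224]
 [212 225 225 225 225 224 224 224 224 224 224 224 224]]
```

```bash
cat >> h.py <<'E'
def d(x,y,z,yaw,cur=None):
    s=manip.read_state(); p=np.array(cur[:3] if cur else s['eef_pos']); psi=cur[3] if cur else s['eef_rot'][2]
    w=(np.array([x,y,z])-p)/1000; t=-((yaw-psi+np.pi)%(2*np.pi)-np.pi)
    print(np.round([w[0]*np.cos(psi)+w[1]*np.sin(psi), w[0]*np.sin(psi)-w[1]*np.cos(psi), -w[2], t],4))
E
python3 - <<'E'
from h import *
d(560,-13,285,3.15)
P=np.vstack([np.load('top0.npy').reshape(-1,3),np.load('scene0.npy').reshape(-1,3)]); P=P[~np.isnan(P[:,0])]
for x in range(640,800,20):
    k=(abs(P[:,0]-x)<10)&(abs(P[:,1]+13)<110)&(abs(P[:,1]+13)>40); print(x,np.round(P[k][:,2].max(),0),end='; ')
    k=(abs(P[:,0]-x)<10)&(abs(P[:,1]+13)<40); print(np.round(P[k][:,2].max(),0))
E
```

```text
[-0.5342 -0.3813 -0.08   -0.3372]
640 152.0; 280.0
660 159.0; 272.0
680 173.0; 237.0
700 183.0; 200.0
720 243.0; 268.0
740 274.0; 296.0
760 316.0; 311.0
780 316.0; 312.0
```

>>> move_arm:
  moves:
    - [-0.05,-0.036,-0.04,-0.15]
    - [-0.3,-0.214,-0.08,-0.337]
    - [-0.534,-0.381,-0.08,-0.337]
    - [-0.534,-0.381,-0.08,-0.337]
    - [-0.534,-0.381,-0.08,-0.337]
    - [-0.534,-0.381,-0.08,-0.337]
    - [-0.534,-0.381,-0.08,-0.337]
    - [-0.534,-0.381,-0.08,-0.337]
    - [-0.534,-0.381,-0.08,-0.337]
    - [-0.534,-0.381,-0.08,-0.337]
    - [-0.534,-0.381,-0.08,-0.337]
    - [-0.534,-0.381,-0.08,-0.337]
  jaw: 0
  squeeze: 20

```text
clock: 1.35
eef_pos: [520.1, 42.2, 280.0]
eef_rot: [3.142, -0.0, -3.134]
wrist_force: [-0.5, 0.6, -0.8]
finger_gap: 2.1
finger_force: 0.0
```

>>> move_arm:
  moves:
    - [0,0,0,0]
    - [0,0,0,0]

```text
clock: 1.55
eef_pos: [519.3, 43.6, 279.3]
eef_rot: [3.141, -0.001, -3.135]
wrist_force: [0.1, 1.2, -0.5]
finger_gap: 0.3
finger_force: 0.0
```

Run:
```python
from h import *
s=manip.read_state(); print(s['eef_pos'],s['eef_rot'],s['joints'])
d(585,-13,283,3.15); d(627,-13,283,3.15)
```

```text
[519.32290219  43.58138801 279.28296539] [ 3.14145639e+00 -1.17873623e-03 -3.13527579e+00] [ 1.33608206e-02  1.88541261e-01  1.48813748e+00  1.45361656e-04
  1.46609166e+00 -1.56376756e+00]
[-0.0653 -0.057  -0.0037 -0.0021]
[-0.1073 -0.0573 -0.0037 -0.0021]
```

>>> move_arm:
  moves:
    - [-0.035,-0.03,-0.004,0]
    - [-0.065,-0.057,-0.004,0]
    - [-0.065,-0.057,-0.004,0]
    - [-0.07,-0.057,-0.004,0]
    - [-0.075,-0.057,-0.004,0]
    - [-0.08,-0.057,-0.004,0]
    - [-0.086,-0.057,-0.004,0]
    - [-0.092,-0.057,-0.004,0]
    - [-0.098,-0.057,-0.004,0]
    - [-0.103,-0.057,-0.004,0]
    - [-0.108,-0.057,-0.004,0]
    - [-0.108,-0.057,-0.004,0]

```text
clock: 2.75
eef_pos: [628.3, -11.9, 283.4]
eef_rot: [3.142, -0.0, -3.133]
wrist_force: [0.2, -0.4, -0.8]
finger_gap: 0.4
finger_force: 0.0
```

Run:
```python
from h import *
s=manip.read_state(); print(s['eef_pos'],s['wrist_force'])
c=cam('scene'); save(c,'s1'); g=c['frame']; c2=cam('top'); save(c2,'t1')
a=cv2.resize(g[60:260,220:380],None,fx=2.5,fy=2.5); b=cv2.resize(c2['frame'][110:250,230:350],None,fx=3.3,fy=3.3)
m=np.zeros((500,800,3),np.uint8); m[:,:400]=a; m[:462,400:796]=b; cv2.imwrite('pics/crop2.png',m)
```

```text
[628.273852   -11.94512168 283.4439306 ] [ 0.15990168 -0.36120338 -0.8399352 ]
```

View pics/crop2.png

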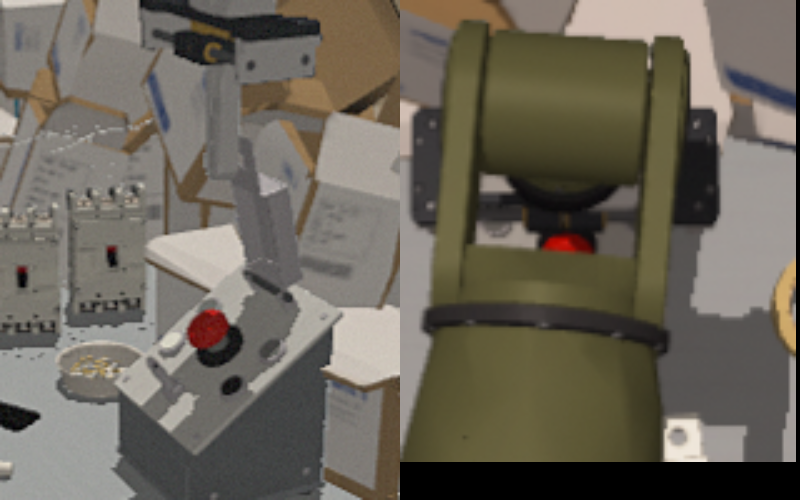

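>>> move_arm:
  moves:
    - [0.045,0,0,0]
    - [0.058,0,0.03,0]
    - [0.058,0,0.075,0]
    - [0.05,0,0.11,0]
    - [0.043,0,0.12,0]
    - [0.0355,0,0.125,0]
    - [0.034,0,0.1275,0]
    - [0.0325,0,0.13,0]
    - [0.031,0,0.1325,0]
    - [0.031,0,0.1325,0]

```text
clock: 3.85
eef_pos: [597.3, -12.2, 152.3]
eef_rot: [-3.141, 0.002, -3.133]
wrist_force: [0.3, 0.3, 3.4]
finger_gap: 0.4
finger_force: 1.3
```

>>> move_arm:
  moves:
    - [-0.0012,0,0.002,0]
    - [-0.0023,0,0.004,0]
    - [-0.0034,0,0.006,0]
    - [-0.0046,0,0.008,0]
    - [-0.0046,0,0.008,0]

```text
clock: 4.35
eef_pos: [600.7, -12.1, 146.8]
eef_rot: [-3.141, -0.0, -3.133]
wrist_force: [-23.0, 0.9, 32.8]
finger_gap: 0.2
finger_force: 20.1
```

>>> move_arm:
  moves:
    - [0.02,0,-0.015,0]
    - [0.028,0,-0.06,0]
    - [0.028,0,-0.11,0]
    - [0.028,0,-0.158,0]
    - [0.01,0,-0.2,0]
    - [-0.035,0,-0.205,0]
    - [-0.08,0,-0.205,0]
    - [-0.105,0,-0.205,0]
    - [-0.105,0,-0.205,0]

```text
clock: 5.25
eef_pos: [708.3, -11.3, 344.5]
eef_rot: [3.141, -0.005, -3.133]
wrist_force: [-0.1, 0.0, -0.9]
finger_gap: 0.0
finger_force: 0.0
```

Run:
```python
from h import *
s=manip.read_state(); print(s['eef_pos'],s['eef_rot'],s['wrist_force'])
c=cam('scene'); P=cloud(c); save(c,'s2'); np.save('s2.npy',P)
# panel frame
yaw=.009; X0=np.array([565.5,-12.6,80]); Rp=R.from_euler('zy',[0,0]).as_matrix()
ex=np.array([np.cos(.6109)*np.cos(yaw),np.cos(.6109)*np.sin(yaw),np.sin(.6109)]); ey=np.array([-np.sin(yaw),np.cos(yaw),0]); ez=np.cross(ex,ey)
Q=(P.reshape(-1,3)-X0)@np.c_[ex,ey,ez]
k=(abs(Q[:,1])<45)&(Q[:,2]>40)&(Q[:,2]<175)&(Q[:,0]>140)&(Q[:,0]<235)
q=Q[k]
for z in range(45,175,10):
    m=abs(q[:,2]-z)<4
    if m.sum(): print(z,m.sum(),np.round([q[m,0].min(),np.median(q[m,0]),q[m,0].max(),q[m,1].min(),q[m,1].max()],0))
f=c['frame']; hsv=cv2.cvtColor(f,cv2.COLOR_BGR2HSV); red=(hsv[...,1]>150)&((hsv[...,0]<8)|(hsv[...,0]>172)); red=red.reshape(-1)&(abs(Q[:,1])<30)&(Q[:,0]>50)&(Q[:,0]<120)
print('red panel',np.percentile(Q[red],[5,50,95],axis=0).round(1).tolist())
S=np.load('scene0.npy').reshape(-1,3); f=cv2.imread('pics/scene0.png'); hsv=cv2.cvtColor(f,cv2.COLOR_BGR2HSV); red=(hsv[...,1]>150)&((hsv[...,0]<8)|(hsv[...,0]>172)); Q=(S-X0)@np.c_[ex,ey,ez]; red=red.reshape(-1)&(abs(Q[:,1])<30)&(Q[:,0]>50)&(Q[:,0]<120)
print('red panel before',np.percentile(Q[red],[5,50,95],axis=0).round(1).tolist())
```

```text
[708.30641363 -11.27671419 344.48522378] [ 3.14121428 -0.00461432 -3.13332733] [-0.06759872  0.01916882 -0.85254071]
45 101 [155. 174. 235. -35.  41.]
55 80 [159. 174. 234. -38.  31.]
65 77 [164. 178. 187. -36.  33.]
75 85 [168. 181. 191. -36.  32.]
85 60 [172. 183. 194. -36.  31.]
95 48 [175. 183. 200. -37.  31.]
105 74 [178. 194. 202. -37.  29.]
115 56 [177. 180. 184. -36.  26.]
125 40 [181. 184. 187. -27.  20.]
135 34 [186. 188. 190. -28.  22.]
145 48 [189. 192. 195. -27.  21.]
155 47 [192. 196. 198. -30.  23.]
red panel [[64.2, -21.1, 12.1], [79.1, -11.6, 28.9], [94.6, 5.0, 32.6]]
red panel before [[64.9, -21.1, 21.0], [79.4, -11.6, 36.2], [94.3, 4.2, 39.5]]
```

Run:
```python
import numpy as np
c,s=np.cos(.6109),np.sin(.6109)
def w(a,r,o=19.5):
    x=152-r*np.cos(a)+o*np.sin(a); z=16+r*np.sin(a)+o*np.cos(a)
    return np.array([565.5+x*c-z*s, 80+x*s+z*c])
for a in np.r_[np.arange(1.9,0,-.1),0,-.03]:
    r=80; n=8 if a>.61 else -8*0
    p=w(a,80 if a>.61 else 88)+[n,0] ; tip=w(a,98); e=w(a,146,-6)
    print(round(a,2),np.round(p,1),'shift from (702,264):',np.round([(702-p[0])/1000,(264-p[1])/1000],4),'edge',tip.round(),'end',e.round())
```

```text
1.9 [685.3 262.6] shift from (702,264): [0.0167 0.0014] edge [672. 280.] end [634. 319.]
1.8 [677.1 261.8] shift from (702,264): [0.0249 0.0022] edge [662. 279.] end [621. 314.]
1.7 [669.  260.2] shift from (702,264): [0.033  0.0038] edge [653. 276.] end [608. 307.]
1.6 [661.2 257.9] shift from (702,264): [0.0408 0.0061] edge [643. 273.] end [596. 299.]
1.5 [653.6 254.7] shift from (702,264): [0.0484 0.0093] edge [634. 269.] end [584. 290.]
1.4 [646.3 250.8] shift from (702,264): [0.0557 0.0132] edge [626. 264.] end [574. 280.]
1.3 [639.5 246.2] shift from (702,264): [0.0625 0.0178] edge [618. 258.] end [564. 268.]
1.2 [633.1 241. ] shift from (702,264): [0.0689 0.023 ] edge [610. 251.] end [556. 256.]
1.1 [627.4 235.1] shift from (702,264): [0.0746 0.0289] edge [603. 244.] end [549. 244.]
1.0 [622.2 228.7] shift from (702,264): [0.0798 0.0353] edge [598. 236.] end [543. 230.]
0.9 [617.7 221.8] shift from (702,264): [0.0843 0.0422] edge [592. 227.] end [539. 216.]
0.8 [613.9 214.5] shift from (702,264): [0.0881 0.0495] edge [588. 218.] end [536. 202.]
0.7 [610.9 206.8] shift from (702,264): [0.0911 0.0572] edge [585. 208.] end [535. 187.]
0.6 [592.6 198.8] shift from (702,264): [0.1094 0.0652] edge [583. 199.] end [535. 173.]
0.5 [591.2 189.9] shift from (702,264): [0.1108 0.0741] edge [581. 189.] end [536. 158.]
0.4 [590.7 180.9] shift from (702,264): [0.1113 0.0831] edge [581. 179.] end [539. 144.]
0.3 [591.1 171.9] shift from (702,264): [0.1109 0.0921] edge [582. 169.] end [544. 130.]
0.2 [592.4 163. ] shift from (702,264): [0.1096 0.101 ] edge [583. 159.] end [549. 116.]
0.1 [594.5 154.3] shift from (702,264): [0.1075 0.1097] edge [586. 149.] end [556. 104.]
0.0 [597.6 145.8] shift from (702,264): [0.1044 0.1182] edge [589. 140.] end [565.  92.]
-0.03 [598.6 143.3] shift from (702,264): [0.1034 0.1207] edge [591. 137.] end [567.  88.]
```

>>> move_arm:
  moves:
    - [0.006,-0.002,0.03,0]
    - [0.006,-0.002,0.06,0]
    - [0.006,-0.002,0.08,0]
    - [0.006,-0.002,0.08,0]

```text
clock: 5.7
eef_pos: [698.8, -13.3, 266.5]
eef_rot: [3.141, -0.004, -3.133]
wrist_force: [1.3, 0.3, -0.4]
finger_gap: 0.4
finger_force: 0.0
```

>>> move_arm:
  moves:
    - [0.0137,0,0.003,0]
    - [0.022,0,0.0047,0]
    - [0.03,0,0.0063,0]
    - [0.038,0,0.0086,0]
    - [0.0455,0,0.0118,0]
    - [0.0527,0,0.0157,0]
    - [0.0595,0,0.0203,0]
    - [0.066,0,0.0255,0]
    - [0.0716,0,0.0314,0]
    - [0.0768,0,0.0378,0]
    - [0.0813,0,0.0447,0]
    - [0.085,0,0.052,0]

```text
clock: 6.9
eef_pos: [615.0, -14.0, 216.1]
eef_rot: [-3.142, 0.0, -3.133]
wrist_force: [-1.3, -0.3, 3.3]
finger_gap: 0.4
finger_force: 0.9
```

>>> move_arm:
  moves:
    - [0.006,0,0.0075,0]
    - [0.014,0,0.015,0]
    - [0.02,0,0.0235,0]
    - [0.0225,0,0.0315,0]
    - [0.0225,0,0.04,0]
    - [0.0215,0,0.048,0]
    - [0.0195,0,0.0555,0]
    - [0.0165,0,0.0625,0]
    - [0.0165,0,0.0625,0]

```text
clock: 7.8
eef_pos: [598.6, -14.2, 153.8]
eef_rot: [-3.142, -0.002, -3.133]
wrist_force: [-10.8, 0.7, 8.5]
finger_gap: 0.2
finger_force: 6.3
```

>>> move_arm:
  moves:
    - [-0.001,0,0.0015,0]
    - [-0.0015,0,0.003,0]
    - [-0.0015,0,0.003,0]

```text
clock: 8.1
eef_pos: [599.3, -14.2, 153.0]
eef_rot: [-3.141, -0.003, -3.133]
wrist_force: [-27.3, 1.0, 29.1]
finger_gap: 0.6
finger_force: 19.7
```

>>> move_arm:
  moves:
    - [0.005,0,-0.03,0]
    - [0.03,0,-0.06,0]
    - [0.08,0.01,-0.06,-0.05]
    - [0.13,0.05,-0.06,-0.1]
    - [0.137,0.09,-0.04,-0.121]
    - [0.137,0.09,-0.04,-0.121]
  jaw: 0.08

```text
clock: 8.7
eef_pos: [460.9, 77.5, 189.9]
eef_rot: [3.141, -0.001, -3.009]
wrist_force: [-0.5, -0.0, 0.4]
finger_gap: 45.4
finger_force: 0.0
```

```bash
cat >> h.py <<'E'
yaw=.009; X0=np.array([565.5,-12.6,80])
ex=np.array([np.cos(.6109)*np.cos(yaw),np.cos(.6109)*np.sin(yaw),np.sin(.6109)]); ey=np.array([-np.sin(yaw),np.cos(yaw),0]); ez=np.cross(ex,ey); RP=np.c_[ex,ey,ez]
def panel(P): return (np.asarray(P)-X0)@RP
def world(q): return X0+RP@np.array(q,float)
E
python3 - <<'E'
from h import *
s=manip.read_state(); print(s['eef_pos'],s['eef_rot'],s['wrist_force'])
c=cam('scene'); P=cloud(c); np.save('s3.npy',P); t=cam('top'); Pt=cloud(t); np.save('t3.npy',Pt); w=cam('wrist'); save(c,'s3'); save(t,'t3'); save(w,'w3')
Q=panel(P.reshape(-1,3))
k=(abs(Q[:,1]+1)<30)&(Q[:,0]>60)&(Q[:,0]<150)&(Q[:,2]>25); print('roof z',np.polyfit(Q[k][:,0],Q[k][:,2],1),k.sum())
m=np.zeros((530,800,3),np.uint8)
m[:,:400]=cv2.resize(c['frame'][150:256,260:340],(400,530),interpolation=cv2.INTER_CUBIC); m[:300,400:]=cv2.resize(w['frame'],(400,300)); m[300:,400:]=cv2.resize(t['frame'][150:265,235:435],(400,230)); cv2.imwrite('pics/crop3.png',m)
E
```

```text
[460.8779983   77.46843819 189.85336574] [ 3.14104719e+00 -5.58946048e-04 -3.00916759e+00] [-0.47465967 -0.04795122  0.39803105]
roof z [ -2.8765111  525.92116137] 1701
```

View pics/crop3.png

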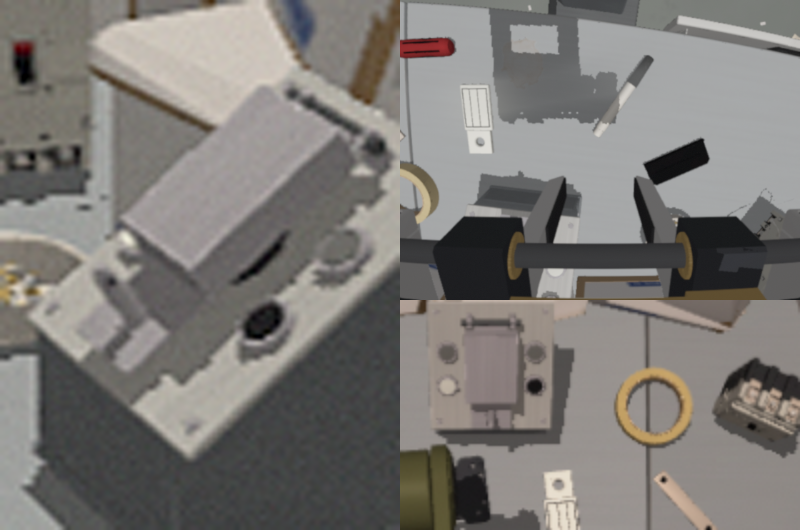

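Run:
```python
from h import *
s=manip.read_state(); print(s['eef_pos'],s['eef_rot'])
t=cam('top'); f=t['frame']; hsv=cv2.cvtColor(f,cv2.COLOR_BGR2HSV)
mk=np.zeros(f.shape[:2],np.uint8); mk[228:282,298:334]=(hsv[228:282,298:334,2]>185)
mk2=cv2.morphologyEx(mk,cv2.MORPH_CLOSE,np.ones((5,5)))
ct=max(cv2.findContours(mk2,0,2)[0],key=cv2.contourArea); print(cv2.minAreaRect(onz(t,ct.reshape(-1,2),8)[:,:2].astype(np.float32)))
sub=(hsv[236:248,308:321,2]<190); sub[:, :2]=0; sub[:,11:]=0; sub[:2]=0; v,u=np.nonzero(sub); print('eye',onz(t,[[u.mean()+308,v.mean()+236]],6))
w=cam('wrist'); g=w['frame']; hw=cv2.cvtColor(g,cv2.COLOR_BGR2HSV); roi=np.zeros(g.shape[:2],np.uint8); roi[100:230,70:140]=(hw[100:230,70:140,2]>190)
roi=cv2.morphologyEx(roi,cv2.MORPH_CLOSE,np.ones((9,9))); ct=max(cv2.findContours(roi,0,2)[0],key=cv2.contourArea); print('wrist',cv2.minAreaRect(onz(w,ct.reshape(-1,2),8)[:,:2].astype(np.float32)),cv2.boundingRect(ct))
d(445.5,-111,110,.1215-np.pi); d(445.5,-111,3,.1215-np.pi)
```

```text
[463.30391928  74.72308239 191.03202495] [-3.14141400e+00  5.66363524e-04 -3.01164987e+00]
((463.89300537109375, -108.79640197753906), (103.81414031982422, 42.35856246948242), 6.601982593536377)
eye [[ 497.39088423 -105.15104895    6.        ]]
wrist ((460.8149108886719, -109.54612731933594), (102.89688873291016, 42.50625228881836), 6.072791576385498) (86, 119, 44, 96)
[ 0.0416 -0.1811  0.0811  0.0068]
[ 0.0416 -0.1811  0.1881  0.0068]
```

>>> move_arm:
  moves:
    - [0.01,-0.045,0.02,0.017]
    - [0.02,-0.095,0.05,0.017]
    - [0.042,-0.145,0.07,0.017]
    - [0.042,-0.181,0.09,0.017]
    - [0.042,-0.181,0.13,0.017]
    - [0.042,-0.181,0.165,0.017]
    - [0.042,-0.181,0.182,0.017]
    - [0.042,-0.181,0.187,0.017]
    - [0.042,-0.181,0.187,0.017]

```text
clock: 9.85
eef_pos: [444.5, -110.8, 3.8]
eef_rot: [3.141, -0.0, -3.03]
wrist_force: [-0.1, -0.1, 0.3]
finger_gap: 80.3
finger_force: 0.0
```

>>> move_arm:
  moves:
    - [0,0,0,0]
    - [0,0,0,0]
    - [0,0,0,0]
    - [0,0,0,0]
    - [0,0,0,0]
    - [0,0,0,0]
  jaw: 0.03
  squeeze: 20

```text
clock: 10.45
eef_pos: [444.5, -110.2, 4.2]
eef_rot: [-3.141, 0.0, -3.029]
wrist_force: [-0.7, -0.8, 5.3]
finger_gap: 43.4
finger_force: 20.0
```

>>> move_arm:
  moves:
    - [0,0,0,0]
    - [0,0,0,0]
    - [0,0,0.003,0]
    - [0,0,0.003,0]
  jaw: 0.055

```text
clock: 10.85
eef_pos: [444.1, -110.1, 0.4]
eef_rot: [3.141, -0.001, -3.029]
wrist_force: [-0.3, -0.5, 0.9]
finger_gap: 55.1
finger_force: 0.0
```

>>> move_arm:
  moves:
    - [0,0,0,0]
    - [0,0,0,0]
    - [0,0,0,0]
    - [0,0,0,0]
    - [0,0,0,0]
    - [0,0,-0.03,0]
    - [0,0,-0.07,0.05]
    - [0,0,-0.118,0.104]
    - [0,0,-0.118,0.104]
  jaw: 0.03
  squeeze: 20

```text
clock: 11.75
eef_pos: [446.8, -110.9, 124.3]
eef_rot: [-3.139, 0.009, -3.135]
wrist_force: [-0.6, 0.0, -1.1]
finger_gap: 43.8
finger_force: 20.0
```

Run:
```python
from h import *
s=manip.read_state(); print(s['eef_pos'],s['eef_rot'],s['finger_gap'])
d(535,-65,118,.009-np.pi)
w=cam('wrist'); save(w,'w4'); t=cam('top');save(t,'t4'); c=cam('scene'); save(c,'s4')
m=np.zeros((420,800,3),np.uint8); m[:,:400]=cv2.resize(w['frame'],(400,300)).copy().repeat(1,0)[:0] if 0 else 0
m[:300,:400]=cv2.resize(w['frame'],(400,300)); m[:420,400:]=cv2.resize(c['frame'][150:325,220:387],(400,420)); cv2.imwrite('pics/crop4.png',m)
```

```text
[ 446.75032458 -110.9408076   124.26377478] [-3.13863141  0.00862332 -3.13501451] 43.756948612919814
[-0.0885  0.0454  0.0063 -0.0024]
```

View pics/crop4.png

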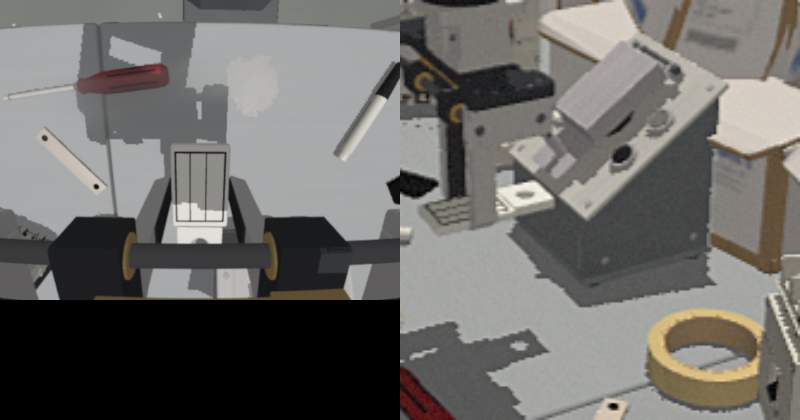

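>>> move_arm:
  moves:
    - [-0.045,0.023,0,0]
    - [-0.0885,0.0454,0,-0.002]
    - [-0.0885,0.0454,0,-0.002]
    - [-0.0885,0.0454,0,-0.002]

```text
clock: 12.3
eef_pos: [531.6, -63.6, 116.6]
eef_rot: [3.141, -0.004, -3.13]
wrist_force: [-0.6, -0.3, -0.5]
finger_gap: 43.8
finger_force: 19.6
```

>>> move_arm:
  moves:
    - [0,0,0.006,0]
    - [0,0,0.012,0]
    - [0,0,0.018,0]
    - [0,0,0.024,0]
    - [0,0,0.03,0]
    - [0,0,0.035,0]
    - [0,0,0.04,0]
    - [0,0,0.044,0]
    - [0,0,0.048,0]
    - [0,0,0.048,0]
  squeeze: 5

```text
clock: 13.3
eef_pos: [532.2, -64.0, 70.3]
eef_rot: [3.141, -0.001, -3.131]
wrist_force: [-0.4, 0.4, -0.9]
finger_gap: 44.0
finger_force: 5.0
```

>>> move_arm:
  moves:
    - [0,0,0.004,0]
    - [0,0,0.007,0]
    - [0,0,0.01,0]
    - [0,0,0.012,0]
    - [0,0,0.013,0]

```text
clock: 13.8
eef_pos: [532.4, -64.1, 57.7]
eef_rot: [3.142, -0.0, -3.131]
wrist_force: [0.2, -0.3, 0.8]
finger_gap: 43.7
finger_force: 5.0
```

Run:
```python
from h import *
s=manip.read_state(); print(s['eef_pos'],s['wrist_force'])
c=cam('scene'); save(c,'s5'); cv2.imwrite('pics/crop5.png',cv2.resize(c['frame'][165:275,240:360],None,fx=5,fy=5,interpolation=cv2.INTER_CUBIC))
```

```text
[532.44472342 -64.05739796  57.74780941] [ 0.21283615 -0.32235059  0.79732108]
```

View pics/crop5.png

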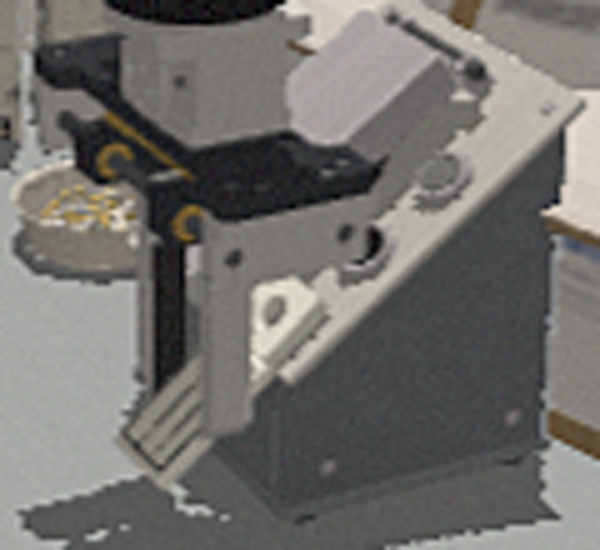

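Run:
```python
from h import *
c=cam('scene'); P=cloud(c); f=c['frame']; hsv=cv2.cvtColor(f,cv2.COLOR_BGR2HSV)
mk=(hsv[...,2]>185)&(hsv[...,1]<60); r=np.zeros_like(mk); r[218:242,288:303]=1; mk&=r
q=P[mk]; q=q[~np.isnan(q[:,0])]
for _ in range(3):
    m=q.mean(0); n=np.linalg.svd(q-m)[2][2]; n*=np.sign(n[2]); e=(q-m)@n; q=q[abs(e)<2*e.std()+.5]
print('normal in panel',RP.T@n,'tilt',np.arccos(n@ez),len(q),'mean panel',panel(m))
sub=hsv[220:234,287:303,2]; print(sub)
# ray for eye centre -> tag top plane
def hit(uv):
    dd=(rays(c,[uv])@c['R'].T)[0]; return c['o']+dd*(((m-c['o'])@n)/(dd@n))
print('eye top panel',panel(hit((294.4,226.6))), hit((294.4,226.6)))
def proj(Pw):
    p=(np.atleast_2d(Pw)-c['o'])@c['R']; return cv2.projectPoints(p,np.zeros(3),np.zeros(3),c['K'],np.array(c['D'],float))[0].reshape(-1,2)
for k in ([28,0,47],[28,0,12.5],[6,-25,12.5],[6,25,12.5],[0,-75,0],[170,-75,0],[56,-32,35.5],[56,32,35.5]): print(k,proj(world(k)).round(1))
g=cv2.imread('pics/s4.png'); cv2.imwrite('pics/crop6.png',cv2.resize(g[170:240,255:335],None,fx=8,fy=8,interpolation=cv2.INTER_CUBIC))
```

```text
normal in panel [-0.11702162 -0.05641528  0.99152572] tilt 0.1302787359748279 106 mean panel [  9.58334758 -58.36184173  11.39429214]
[[123 122 123 123 116 115 113 110 111 119 151 139 108 100 107 106]
 [121 124 120 118 109 140 161 171 201 217 217 216 205 160 110 159]
 [119 119 115 120 185 220 215 218 219 219 218 220 219 217 163 162]
 [116 122 112 163 217 224 222 221 225 221 219 219 216 218 214 208]
 [124 122 114 157 210 223 205 166 142 166 202 216 218 215 220 221]
 [121 120 109 153 210 209 170 139 126 115 187 220 215 215 219 214]
 [123 120 115 155 209 190 153 138 139 119 186 221 215 216 215 177]
 [117 124 109 160 204 173 143 137 118 115 185 221 218 217 174 142]
 [117 122 114 169 202 167 134 117  98 174 220 218 213 176 138 138]
 [122 120 108 169 225 202 140  98 150 210 222 225 191 149 138 146]
 [115 118 113 153 223 229 181 187 215 223 224 197 152 136 145 131]
 [124 121 113 181 223 217 212 215 219 225 192 150 138 141 133 109]
 [123 120 108 190 223 216 216 217 223 193 150 138 144 137 114  92]
 [123 125 108 188 222 213 216 219 206 157 142 143 133 108 159 187]]
eye top panel [ 11.73835849 -52.29043031  11.99407814] [568.70590091 -64.86369426  96.55791456]
[28, 0, 47] [[280.2 201.8]]
[28, 0, 12.5] [[288.2 211.9]]
[6, -25, 12.5] [[286.3 223.2]]
[6, 25, 12.5] [[275.8 214.3]]
[0, -75, 0] [[298.4 238.3]]
[170, -75, 0] [[356.3 183.5]]
[56, -32, 35.5] [[299.4 201.8]]
[56, 32, 35.5] [[285.4 191.4]]
```

View pics/crop6.png

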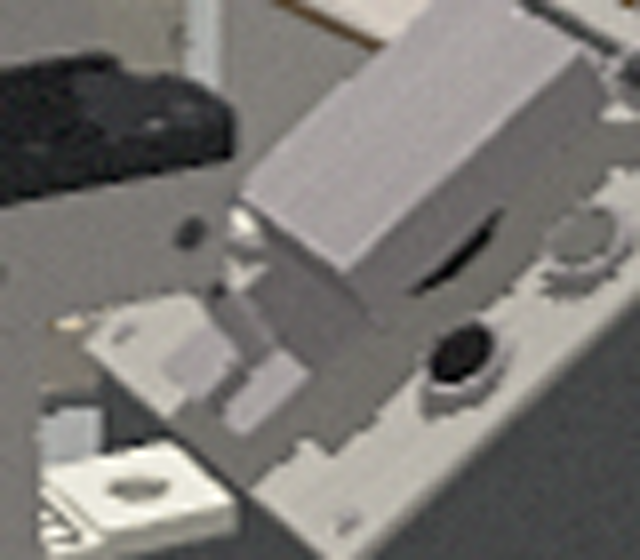

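Run:
```python
from h import *
def proj(c,Pw):
    p=(np.atleast_2d(Pw)-c['o'])@c['R']; return cv2.projectPoints(p,np.zeros(3),np.zeros(3),c['K'],np.array(c['D'],float))[0].reshape(-1,2)
t=cam('top'); c=cam('scene'); s=manip.read_state()
print('tip in top',proj(t,world([28,0,47])),'flange pt',proj(t,world([28,0,12.5])))
Pt=np.load('t3.npy'); P0=np.load('top0.npy'); f=cv2.imread('pics/t3.png')
for r in range(203,217): print(r,[ (int(a),int(b)) for a,b in np.nan_to_num(Pt[r,275:287][:,[0,2]])])
print(f[203:218,273:289].mean(2).astype(int))
for nm,A in (('t0',P0),('t3',Pt),('s0',np.load('scene0.npy')),('s3',np.load('s3.npy'))):
    Q=panel(A.reshape(-1,3)); k=(abs(Q[:,1]+1)<14)&(abs(Q[:,0]-27)<14)&(Q[:,2]>22)&(Q[:,2]<60); q=Q[k]; print(nm,k.sum(),np.median(q,axis=0).round(1)); 
    for row in q[np.argsort(-q[:,2])][:9]: print('   ',row.round(1))
ee=np.array(s['eef_pos'])+[0,0,3.6]; 
for sl in (.61,.7): 
    e=ee+53.4*np.array([np.cos(sl),0,np.sin(sl)])+4*np.array([-np.sin(sl),0,np.cos(sl)]); print(sl,'eye top kin',e.round(1),panel(e).round(1),proj(c,e).round(1))
```

```text
tip in top [[279.64733929 212.49603781]] flange pt [[279.603246   205.90009302]]
203 [(587, 114), (588, 109), (588, 108), (587, 111), (587, 111), (588, 109), (587, 111), (588, 109), (588, 107), (588, 110), (588, 106), (588, 111)]
204 [(585, 110), (585, 110), (585, 107), (586, 101), (586, 106), (585, 108), (585, 109), (585, 109), (585, 110), (585, 111), (585, 112), (585, 110)]
205 [(583, 104), (583, 104), (583, 107), (584, 101), (582, 114), (583, 107), (583, 110), (583, 106), (583, 107), (583, 108), (583, 105), (583, 109)]
206 [(580, 107), (580, 108), (581, 102), (580, 108), (579, 119), (579, 117), (580, 113), (582, 97), (581, 104), (580, 108), (580, 107), (581, 105)]
207 [(578, 105), (578, 105), (578, 103), (577, 114), (576, 123), (576, 118), (576, 121), (579, 99), (578, 103), (578, 103), (578, 110), (578, 105)]
208 [(576, 103), (576, 102), (576, 100), (574, 114), (573, 124), (573, 125), (573, 123), (575, 106), (576, 101), (576, 102), (576, 102), (576, 104)]
209 [(574, 100), (574, 96), (574, 100), (571, 121), (570, 129), (570, 131), (571, 123), (573, 103), (574, 99), (573, 102), (574
[... 2297 characters left out ...]
46.8]
    [28.1  1.6 44.6]
    [30.2 -3.3 43.4]
    [27.4 -0.9 43.3]
    [30.1 -0.9 43.3]
    [29.9  1.6 42.9]
    [29.3  4.  41.7]
s0 52 [22.6 -5.1 36.9]
    [22.4 -1.6 49.9]
    [20.9 -3.3 49.1]
    [24.  -3.  49.1]
    [25.5 -4.3 48.2]
    [19.5 -3.1 47.1]
    [24.  -5.3 46.9]
    [22.6 -2.7 46.9]
    [20.9 -8.4 45.3]
    [25.7 -5.3 45.2]
s3 52 [22.9 -5.5 37.7]
    [22.1 -3.9 51.5]
    [23.7 -4.9 50.4]
    [25.2 -6.7 49.9]
    [22.2 -6.2 49.4]
    [19.2 -5.7 48.9]
    [21.2 -0.7 47.2]
    [27.3 -3.2 45.6]
    [24.3 -3.3 45.5]
    [22.6 -5.8 45.3]
0.61 eye top kin [573.8 -64.   95.3] [ 15.3 -51.5   8. ] [[296.3 226.5]]
0.7 eye top kin [570.6 -64.   98.9] [ 14.7 -51.5  12.8] [[295.  225.3]]
```

Run:
```python
from h import *
for i in range(2):
    c=cam('scene'); P=cloud(c); hsv=cv2.cvtColor(c['frame'],cv2.COLOR_BGR2HSV)
    Q=panel(P.reshape(-1,3)); ok=(hsv[...,1].ravel()<70)&(hsv[...,2].ravel()>150)
    a=Q[ok&(abs(Q[:,1]+52)<18)&(Q[:,0]>-65)&(Q[:,0]<30)&(abs(Q[:,2]-6)<22)]
    co=np.polyfit(a[:,0],a[:,2],1)
    for _ in range(4):
        e=a[:,2]-np.polyval(co,a[:,0]); b=a[abs(e)<4]; co=np.polyfit(b[:,0],b[:,2],1)
    print(len(a),len(b),'slope vs panel',co, np.histogram(b[:,0],bins=[-65,-50,-40,-30,-20,-10,0,10,20,30])[0], 'x range',np.percentile(b[:,0],[1,99]))
Qs=panel(P.reshape(-1,3)); k=(abs(Qs[:,1]+60)<12)&(Qs[:,0]>75)&(Qs[:,0]<150)&(abs(Qs[:,2])<8); print('panel ref',np.polyfit(Qs[k][:,0],Qs[k][:,2],1),k.sum(),np.median(Qs[k][:,2]))
```

```text
144 132 slope vs panel [ 0.07932731 10.99107579] [ 0  0  0  0  2 23 35 38 34] x range [-10.57858427  27.62703835]
141 133 slope vs panel [ 0.08083431 11.02944365] [ 0  0  0  0  2 22 37 38 34] x range [-10.28961807  27.36687989]
panel ref [-0.01287313  4.67537966] 226 2.9053173262340706
```

>>> move_arm:
  moves:
    - [0,0,0,0]
    - [0.006,0,-0.009,0]
    - [0.018,0,-0.026,0]
    - [0.0344,0,-0.0491,0]
    - [0.029,0.025,-0.053,0]
    - [0.024,0.0513,-0.0566,0]
    - [0.024,0.0513,-0.0566,0]
    - [0.024,0.0513,-0.0566,0]
  squeeze: 20

```text
clock: 14.9
eef_pos: [507.7, -12.9, 114.9]
eef_rot: [-3.141, 0.0, -3.13]
wrist_force: [0.1, -0.3, -0.3]
finger_gap: 43.8
finger_force: 20.0
```

Run:
```python
from h import *
s=manip.read_state(); print(s['eef_pos'],s['eef_rot'])
e=np.array(s['eef_pos'])+[40.8,0,38]; print('eye kin panel',panel(e).round(1))
c=cam('scene'); save(c,'s7'); t=cam('top'); save(t,'t7')
m=np.zeros((600,800,3),np.uint8); m[:,:500]=cv2.resize(c['frame'][150:246,250:330],(500,600),interpolation=cv2.INTER_CUBIC); m[:600,500:]=cv2.resize(t['frame'][160:240,260:300],(300,600),interpolation=cv2.INTER_CUBIC); cv2.imwrite('pics/crop7.png',m)
```

```text
[507.73083304 -12.89635916 114.93395309] [-3.14141686e+00  4.17501197e-04 -3.13033452e+00]
eye kin panel [27.9 -0.1 69.5]
```

View pics/crop7.png

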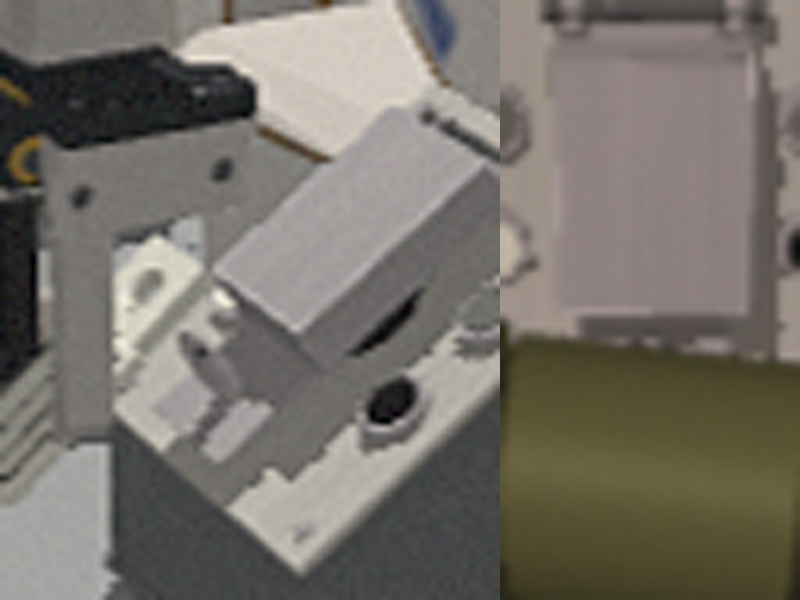

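>>> move_arm:
  moves:
    - [-0.004,0,0.0057,0]
    - [-0.008,0,0.0115,0]
    - [-0.0103,0,0.0147,0]
    - [-0.0126,0,0.018,0]
    - [-0.0144,0,0.0205,0]
    - [-0.0144,0,0.0205,0]
  squeeze: 8

```text
clock: 15.6
eef_pos: [522.4, -13.0, 93.6]
eef_rot: [-3.141, -0.001, -3.131]
wrist_force: [-0.5, -1.5, -0.7]
finger_gap: 43.9
finger_force: 8.0
```

Run:
```python
from h import *
s=manip.read_state(); print(s['eef_pos'],s['wrist_force'])
e=np.array(s['eef_pos'])+[40.8,0,38]; print('eye kin panel',panel(e).round(1))
c=cam('scene'); save(c,'s8'); print(c['frame'][196:216,268:292].mean(2).astype(int))
```

```text
[522.36094146 -12.97622765  93.59435995] [-0.52715879 -1.51252532 -0.73217927]
eye kin panel [27.7 -0.4 43.6]
[[119 114 111 114 112 106 119 154 162 168 185 205 204 206 191 163 190 170
  102  85 163 176 163 157]
 [115 115 118 114 117 112 129 156 170 193 202 204 202 201 202 197 216 224
  163  83  91 151 182 170]
 [120 120 119 115 118 114 125 152 191 203 202 203 200 200 199 200 203 213
  219 157  78  84 116 159]
 [118 115 118 119 113 115 118 171 199 202 201 206 208 203 202 199 200 205
  195 136  85  77  80  97]
 [114 116 118 115 113 114 133 187 206 208 188 159 160 188 203 202 197 202
  206 178 115  80  79  80]
 [122 116 118 119 115 109 136 189 207 180 149 124 116 156 195 202 202 206
  185 150 128 106  91  85]
 [116 116 118 115 116 112 136 187 198 160 131 138 130 163 198 203 205 190
  152 136 137 126 101  93]
 [114 116 115 115 116 110 133 192 181 140 137 158 162 188 205 206 188 154
  132 134 129 108 101 100]
 [116 118 118 117 117 112 134 220 207 137 118 105 148 195 208 188 155 133
  135 134 112  91  94  97]
 [117 114 119 118 113 109 132 226 221 144 115 149 191 207 201 162 128 137
  134 1
[... 330 characters left out ...]
17 119 117 116 110 136 189 204 202 206 181 142 134 134 127 107 101
  117 111  94  98  99 101]
 [117 117 117 116 114 110 135 189 204 206 189 151 132 135 128 106 105 104
  113 119 106  94  97  97]
 [116 119 118 117 114 115 134 188 204 188 152 131 131 143 133 104  98 107
  108 122 107  95  98  99]
 [119 114 117 119 114 109 136 212 208 147 130 132 138 160 163 142 108 105
  107 112 102  88  97  97]
 [114 118 118 114 120 111 137 195 223 171 124 142 163 170 171 168 125  96
  106 107 108  99  89  92]
 [118 113 117 115 113 109 135 195 202 173 145 110 103 109 110 105 100  96
   97 114 152 162 122 136]
 [115 116 117 118 119 116 108 170 171 138 130 107  95  93  93  96 104 102
  122 158 162 165 162 169]]
```

>>> move_arm:
  moves:
    - [-0.0023,0,0.0033,0]
    - [-0.0046,0,0.0066,0]
    - [-0.0069,0,0.0098,0]
    - [-0.0092,0,0.0131,0]
    - [-0.0115,0,0.0164,0]
    - [-0.0132,0,0.0189,0]
    - [-0.0132,0,0.0189,0]
  squeeze: 8

```text
clock: 16.35
eef_pos: [537.1, -12.9, 76.0]
eef_rot: [-3.141, 0.004, -3.131]
wrist_force: [2.9, -3.1, 8.4]
finger_gap: 44.2
finger_force: 8.0
```

```bash
cat > tagfit.py <<'E'
from h import *
def fit(yc=-3):
    c=cam('scene'); P=cloud(c); hsv=cv2.cvtColor(c['frame'],cv2.COLOR_BGR2HSV)
    Q=panel(P.reshape(-1,3)); ok=(hsv[...,1].ravel()<45)&(hsv[...,2].ravel()>185)
    a=Q[ok&(abs(Q[:,1]-yc)<24)&(Q[:,0]>-75)&(Q[:,0]<48)&(abs(Q[:,2]-20)<25)]
    A=np.c_[a[:,:2],np.ones(len(a))]; co=np.array([0,0,np.median(a[:,2])]); 
    for th in (12,6,4,4,4):
        b=abs(a[:,2]-A@co)<th; co=np.linalg.lstsq(A[b],a[b,2],rcond=None)[0]
    print('n',b.sum(),len(a),'slopes x,y (panel ref -.013):',co.round(3),'x,y pct',np.percentile(a[b],[1,99],axis=0).round(1).tolist(),'z at (25,0)',co@[25,0,1])
    return c
if __name__=='__main__':
    import sys
    s=manip.read_state(); print(s['clock'],s['eef_pos'],s['wrist_force'])
    c=fit(); save(c,sys.argv[1])
E
python3 tagfit.py s9
python3 - <<'E'
import cv2; f=cv2.imread('pics/s9.png'); print(f[196:228,268:296].mean(2).astype(int).tolist().__str__().replace('], ','\n'))
E
```

```text
16.35 [537.10955735 -12.87785819  75.97900031] [ 2.9219503 -3.1385763  8.3671457]
  return _methods._mean(a, axis=axis, dtype=dtype,
  ret = ret.dtype.type(ret / rcount)
Traceback (most recent call last):
  File "tagfit.py", line 14, in <module>
    c=fit(); save(c,sys.argv[1])
  File "tagfit.py", line 9, in fit
    print('n',b.sum(),len(a),'slopes x,y (panel ref -.013):',co.round(3),'x,y pct',np.percentile(a[b],[1,99],axis=0).round(1).tolist(),'z at (25,0)',co@[25,0,1])
                                                                                   ~~~~~~~~~~~~~^^^^^^^^^^^^^^^^^^^^
IndexError: index -1 is out of bounds for axis 0 with size 0
[ WARN:0@0.007] global loadsave.cpp:275 findDecoder imread_('pics/s9.png'): can't open/read file: check file path/integrity
Traceback (most recent call last):
TypeError: 'NoneType' object is not subscriptable
```

```bash
sed -i 's/>185)/>140)/; s/<45)/<60)/' tagfit.py; python3 tagfit.py s9
python3 - <<'E'
import cv2; f=cv2.imread('pics/s9.png'); print(f[196:232,264:300].mean(2).astype(int).tolist().__str__().replace('], ','\n'))
E
```

```text
16.4 [537.00502624 -12.88999321  76.03949134] [ 2.71866851 -3.40098528  9.27093146]
n 60 85 slopes x,y (panel ref -.013): [ 0.201 -0.047 12.922] x,y pct [[-51.3, -25.3, 0.4], [26.3, 16.8, 19.7]] z at (25,0) 17.956348358154386
[[50, 27, 27, 26, 94, 154, 147, 107, 114, 117, 124, 97, 71, 58, 99, 118, 117, 117, 121, 118, 114, 118, 119, 116, 117, 114, 116, 114, 114, 118, 116, 118, 121, 118, 116, 119
[31, 32, 25, 21, 105, 174, 152, 109, 113, 121, 112, 79, 52, 48, 98, 122, 122, 114, 117, 119, 117, 120, 118, 116, 119, 118, 117, 120, 117, 116, 121, 120, 116, 113, 113, 112
[19, 33, 33, 22, 98, 156, 154, 114, 109, 122, 105, 66, 47, 61, 107, 121, 118, 117, 121, 121, 117, 118, 119, 118, 118, 116, 120, 120, 120, 116, 116, 112, 116, 114, 108, 106
[34, 29, 30, 29, 82, 122, 120, 106, 114, 123, 119, 109, 82, 102, 118, 122, 120, 119, 115, 115, 116, 116, 118, 114, 119, 121, 111, 118, 119, 117, 112, 115, 128, 133, 139, 156
[30, 41, 30, 16, 81, 115, 116, 105, 115, 118, 120, 120, 113, 115, 120, 115, 116, 119, 118, 117, 112, 117, 119, 119, 116, 121, 119, 108, 100, 132, 178, 175, 157, 162, 161, 171
[31, 37, 
[... 4602 characters left out ...]
106, 128, 133, 111, 117, 122, 110, 107, 117, 115, 119, 117, 115, 119, 116, 126, 105, 98, 115, 112, 115, 110, 104, 103, 153, 179, 179, 185, 184, 185, 182, 180, 178, 178, 177
[110, 99, 133, 113, 118, 129, 123, 110, 108, 115, 119, 118, 119, 118, 117, 118, 125, 97, 73, 103, 110, 112, 109, 102, 151, 187, 183, 180, 184, 181, 182, 180, 176, 178, 176, 177
[95, 112, 134, 100, 105, 134, 122, 108, 108, 112, 119, 117, 120, 114, 118, 124, 127, 97, 64, 74, 103, 110, 105, 157, 185, 183, 182, 182, 184, 181, 180, 171, 178, 180, 176, 175
[105, 130, 133, 104, 114, 133, 110, 97, 109, 118, 119, 119, 113, 112, 111, 104, 85, 73, 67, 70, 73, 89, 145, 186, 184, 182, 184, 184, 179, 176, 173, 175, 178, 178, 174, 174]]
```

Run:
```python
from h import *
Q=panel(np.load('t3.npy').reshape(-1,3))
k=(abs(Q[:,1]+.5)<24)&(Q[:,0]>66)&(Q[:,0]<140)&(abs(Q[:,2]-36)<15); print('roof',np.polyfit(Q[k][:,0],Q[k][:,2],1),Q[k][:,2].mean(),k.sum())
k=(abs(Q[:,1]+.5)<22)&(abs(Q[:,1]+.5)>10)&(Q[:,0]>12)&(Q[:,0]<48)&(abs(Q[:,2]-14)<10); print('flange',np.polyfit(Q[k][:,0],Q[k][:,2],1),np.median(Q[k][:,2]),k.sum())
k=(abs(Q[:,1]+60)<12)&(Q[:,0]>5)&(Q[:,0]<40)&(abs(Q[:,2])<8); print('panel',np.median(Q[k][:,2]))
k=(abs(Q[:,1])<22)&(Q[:,2]<30)&(Q[:,2]>8)&(Q[:,0]<25)&(Q[:,0]>-5); print('flange front x',np.percentile(Q[k][:,0],[0,1,3]))
# tag long-edge slope from scene s9 picture: use depth of tail vs eye
c=cam('scene'); P=panel(cloud(c).reshape(-1,3)); 
for x in range(-75,50,10):
    k=(abs(P[:,0]-x)<5)&(abs(P[:,1]+3)<21)&(P[:,2]>-40)&(P[:,2]<60); q=P[k]
    if len(q): print(x,len(q),np.percentile(q[:,2],[10,50,90]).round(1))
```

```text
roof [-4.33753553e-03  3.54354960e+01] 34.98744738403948 561
flange [-9.21903007e-03  1.25863462e+01] 12.288124985429072 90
panel -0.7165381857012664
flange front x [5.42030634 5.69794571 5.89396067]
-55 9 [-3.  -1.1  1. ]
-45 65 [-1.2  3.2  6.4]
-35 95 [-38.1   8.6  13.1]
-25 96 [-29.5 -20.6  19.1]
-15 63 [-17.1 -12.   27.8]
-5 32 [-5.8  2.   4.4]
5 52 [ 1.5 15.7 26.1]
15 64 [ 2.2 17.  38.6]
25 83 [ 2.8 18.2 48.9]
35 76 [ 2.  16.3 32.1]
45 77 [ 2.4 17.  26.5]
```

Run:
```python
from h import *
c=cam('scene'); w=cam('wrist'); save(c,'s10'); save(w,'w10')
m=np.zeros((600,800,3),np.uint8); m[:,:560]=cv2.resize(c['frame'][170:270,243:336],(560,600),interpolation=cv2.INTER_CUBIC); m[:180,560:]=cv2.resize(w['frame'],(240,180)); cv2.imwrite('pics/crop8.png',cv2.convertScaleAbs(m,alpha=1.3))
```

```text
(no output)
```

View pics/crop8.png

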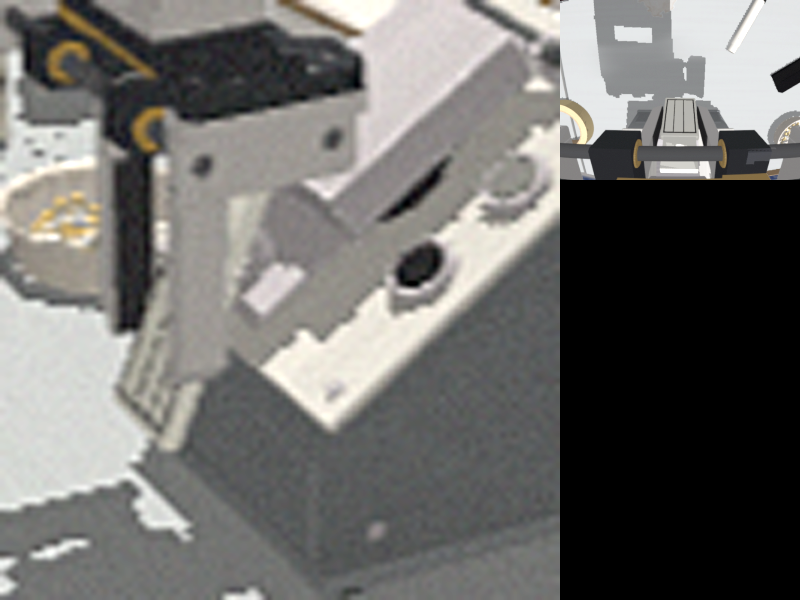

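>>> move_arm:
  moves:
    - [0.004,-0.001,-0.006,0]
    - [0.01,-0.001,-0.015,0]
    - [0.019,-0.001,-0.028,0]
    - [0.03,-0.001,-0.043,0]
    - [0.055,-0.001,-0.05,0]
    - [0.07,-0.005,-0.03,0]
    - [0.07,-0.005,0.0,0]
    - [0.07,-0.005,0.03,0]
  squeeze: 15

```text
clock: 17.4
eef_pos: [465.1, -18.4, 45.1]
eef_rot: [-3.142, 0.001, -3.132]
wrist_force: [-0.6, -0.1, -0.9]
finger_gap: 43.9
finger_force: 15.0
```

>>> move_arm:
  moves:
    - [0,0,0.008,0]
    - [0,0,0.016,0]
    - [0,0,0.024,0]
    - [0,0,0.031,0]
    - [0,0,0.038,0]
    - [0,0,0.042,0]
    - [0,0,0.044,0]
    - [0,0,0.044,0]
  squeeze: 5

```text
clock: 18.2
eef_pos: [465.9, -18.5, 1.5]
eef_rot: [-3.141, 0.001, -3.131]
wrist_force: [0.9, 0.2, 1.9]
finger_gap: 43.8
finger_force: 5.0
```

>>> move_arm:
  moves:
    - [0,0,0,0]
    - [0,0,0,0]
    - [0,0,0,0]
    - [0,0,-0.03,0]
    - [0,0.03,-0.08,0]
    - [0,0.08,-0.1,0]
    - [0,0.13,-0.1,0]
    - [0,0.18,-0.1,0]
    - [0,0.2,-0.1,0]
    - [0,0.2,-0.1,0]
  jaw: 0.07

```text
clock: 19.2
eef_pos: [463.0, 184.5, 101.1]
eef_rot: [3.141, 0.0, -3.128]
wrist_force: [0.7, -0.7, 0.3]
finger_gap: 70.0
finger_force: 0.0
```

Run:
```python
from h import *
s=manip.read_state(); print(s['clock'],s['eef_pos'],s['eef_rot'])
t=cam('top'); P=cloud(t); save(t,'t11'); hsv=cv2.cvtColor(t['frame'],cv2.COLOR_BGR2HSV)
mk=((hsv[...,2]>185)&(hsv[...,1]<50)).astype(np.uint8); mk[:225]=0; mk[285:]=0; mk[:,:255]=0; mk[:,310:]=0
mk=cv2.morphologyEx(mk,cv2.MORPH_CLOSE,np.ones((5,5)))
ct=max(cv2.findContours(mk,0,2)[0],key=cv2.contourArea); w=onz(t,ct.reshape(-1,2),8); r=cv2.minAreaRect(w[:,:2].astype(np.float32)); print('tag',r,cv2.boundingRect(ct))
x,y,ww,hh=cv2.boundingRect(ct)
g=hsv[y:y+18,x:x+ww,2].astype(int); dk=(g<190); dk[:3]=0; dk[13:]=0; dk[:,:5]=0; dk[:,-5:]=0; v,u=np.nonzero(dk); print('eye',onz(t,[[x+u.mean(),y+v.mean()]],6),dk.sum())
k=P[y+20:y+hh-3,x+4:x+ww-4,2]; print('tag z',np.nanmedian(k)); print('z eye end',np.nanmedian(P[y+2:y+5,x+5:x+ww-5,2]))
c=cam('scene'); save(c,'s11'); 
for im,cc in ((t,'t'),(c,'s')):
    pass
# pin: sub-pixel in top: depth mask in panel z 24..46
Q=panel(P.reshape(-1,3)); k=(abs(Q[:,1])<9)&(abs(Q[:,0]-28)<9)&(Q[:,2]>20)&(Q[:,2]<46); print('pin top',k.sum(),Q[k].mean(0))
Q=panel(cloud(c).reshape(-1,3)); k=(abs(Q[:,1]+3)<11)&(abs(Q[:,0]-25)<11)&(Q[:,2]>20)&(Q[:,2]<46); print('pin scene',k.sum(),Q[k].mean(0))
k=(Q[:,2]>30)&(Q[:,2]<45)&(Q[:,0]>70)&(Q[:,0]<130)&(abs(Q[:,1])<45); print('hood y scene',np.percentile(Q[k][:,1],[1,99]))
Q=panel(P.reshape(-1,3)); k=(Q[:,2]>30)&(Q[:,2]<45)&(Q[:,0]>70)&(Q[:,0]<130)&(abs(Q[:,1])<45); print('hood y top',np.percentile(Q[k][:,1],[1,99]))
```

```text
19.2 [463.02682346 184.50313429 101.08051693] [ 3.14128155e+00  3.15513768e-05 -3.12768072e+00]
tag ((501.43505859375, -15.825811386108398), (80.6676254272461, 40.3374137878418), 0.4894067347049713) (273, 225, 16, 31)
eye [[520.31854236 -15.67296786   6.        ]] 6
tag z 6.040595628834694
z eye end 7.0623155263785975
pin top 24 [30.39836881 -0.08040046 34.87067814]
pin scene 48 [22.93549443 -5.39065062 33.49877105]
hood y scene [-36.78172753  29.02481245]
hood y top [-32.16649999  30.50612363]
```

Run:
```python
from h import *
t=cam('top'); P=cloud(t); hsv=cv2.cvtColor(t['frame'],cv2.COLOR_BGR2HSV)
mk=((hsv[...,2]>150)&(hsv[...,1]<60)&(np.nan_to_num(P[...,2])<40)).astype(np.uint8); mk[:214]=0; mk[290:]=0; mk[:,:262]=0; mk[:,:][:,305:]=0
mk[(np.arange(420)[:,None]>272)&np.ones((1,560),bool)]=0
for ct in cv2.findContours(cv2.morphologyEx(mk,cv2.MORPH_CLOSE,np.ones((5,5))),0,2)[0]:
    if cv2.contourArea(ct)>100: print(cv2.boundingRect(ct),cv2.minAreaRect(onz(t,ct.reshape(-1,2),8)[:,:2].astype(np.float32)))
print(hsv[212:262:1,268:294,2].tolist().__str__().replace('], ','\n'))
```

```text
(262, 221, 43, 52) ((484.1759338378906, -22.721099853515625), (136.9364776611328, 113.17515563964844), 0.48300012946128845)
[[160, 158, 152, 142, 139, 139, 138, 139, 139, 138, 104, 137, 153, 123, 87, 82, 93, 129, 140, 140, 140, 140, 117, 109, 146, 158
[160, 159, 152, 141, 138, 138, 139, 139, 139, 138, 133, 134, 140, 108, 85, 84, 83, 126, 139, 139, 139, 139, 116, 100, 144, 158
[112, 111, 106, 107, 108, 109, 108, 109, 109, 108, 108, 107, 107, 86, 74, 75, 76, 100, 108, 108, 108, 109, 98, 83, 101, 108
[57, 56, 54, 56, 57, 58, 57, 57, 57, 57, 57, 56, 55, 50, 49, 50, 48, 54, 57, 57, 57, 57, 54, 50, 53, 54
[53, 53, 53, 53, 53, 52, 52, 52, 51, 52, 51, 52, 51, 53, 53, 52, 53, 54, 54, 54, 54, 54, 54, 54, 54, 53
[78, 78, 79, 79, 78, 78, 78, 78, 79, 78, 78, 78, 78, 79, 78, 78, 78, 78, 78, 78, 79, 78, 78, 78, 79, 78
[81, 81, 81, 81, 81, 81, 102, 117, 119, 119, 119, 119, 119, 119, 119, 119, 119, 119, 119, 112, 91, 81, 82, 82, 82, 82
[82, 80, 81, 81, 81, 81, 106, 123, 125, 125, 125, 125, 125, 125, 125, 125, 125, 125, 125, 117, 93, 82, 82, 82, 82, 82
[82, 81, 82, 82, 82, 81, 107, 122, 125, 124, 125,
[... 4665 characters left out ...]
149, 148, 148, 148, 145, 103, 138, 153, 153, 152
[153, 154, 154, 152, 152, 154, 152, 150, 150, 151, 151, 150, 150, 150, 150, 151, 150, 150, 150, 149, 150, 148, 151, 153, 153, 154
[153, 154, 155, 154, 153, 153, 153, 153, 153, 152, 153, 153, 152, 153, 153, 152, 153, 153, 153, 152, 153, 153, 152, 154, 154, 153
[152, 154, 154, 154, 154, 154, 154, 154, 154, 153, 152, 153, 152, 152, 152, 152, 152, 152, 152, 152, 152, 153, 153, 153, 153, 153
[153, 153, 153, 154, 155, 154, 154, 155, 154, 154, 154, 154, 154, 153, 153, 152, 153, 152, 153, 153, 153, 153, 153, 154, 154, 154
[152, 153, 153, 154, 155, 153, 154, 154, 154, 155, 155, 155, 155, 154, 153, 153, 153, 153, 152, 152, 153, 154, 154, 154, 153, 153]]
```

Run:
```python
from h import *
t=cam('top')
for r in (236,250): print(onz(t,[[272.7,r],[288.6,r]],8).round(1).tolist())
print('eye',onz(t,[[280.7,224.2]],6).round(1),'ends',onz(t,[[280.7,217.7],[280.7,255.6]],8).round(1).tolist())
f=t['frame'].astype(int).mean(2)
# side edges subpixel of tag: rows 234..252, crossing level 185
def edge(row,a,b,l):
    for u in range(a,b):
        if (row[u]-l)*(row[u+1]-l)<=0: return u+(l-row[u])/(row[u+1]-row[u])
g=cv2.cvtColor(t['frame'],cv2.COLOR_BGR2HSV)[...,2].astype(float)
for r in (222,226,228,234,240,246,252): print(r,edge(g[r],270,276,190))
```

```text
[[511.9, 5.2, 8.0], [512.3, -37.5, 8.0]]
[[474.3, 4.9, 8.0], [474.7, -37.7, 8.0]]
eye [[544.1 -16.    6. ]] ends [[561.5, -15.9, 8.0], [459.5, -16.7, 8.0]]
222 273.7931034482759
226 273.6981132075472
228 273.6981132075472
234 272.5820895522388
240 272.57575757575756
246 272.5692307692308
252 272.55555555555554
```

>>> move_arm:
  moves:
    - [-0.01,-0.05,0,0.005]
    - [-0.02,-0.1,0,0.005]
    - [-0.025,-0.15,0.01,0.005]
    - [-0.025,-0.195,0.03,0.005]
    - [-0.025,-0.203,0.06,0.005]
    - [-0.025,-0.203,0.088,0.005]
    - [-0.025,-0.203,0.099,0.005]
    - [-0.025,-0.203,0.1,0.005]
    - [-0.025,-0.203,0.1,0.005]

```text
clock: 20.3
eef_pos: [490.7, -21.6, 1.5]
eef_rot: [-3.142, 0.0, -3.137]
wrist_force: [-0.1, -0.4, -0.4]
finger_gap: 70.1
finger_force: 0.0
```

>>> move_arm:
  moves:
    - [0,0,0,0]
    - [0,0,0,0]
    - [0,0,0,0]
    - [0,0,0,0]
    - [0,0,0,0]
    - [0,0,0,0]
  jaw: 0.03
  squeeze: 20

```text
clock: 20.9
eef_pos: [490.7, -21.1, 1.3]
eef_rot: [3.142, 0.0, -3.136]
wrist_force: [-2.1, 2.1, 5.1]
finger_gap: 43.8
finger_force: 20.0
```

>>> move_arm:
  moves:
    - [0,0,-0.02,0]
    - [0,0,-0.06,0]
    - [0,0,-0.1,0]
    - [0,-0.01,-0.117,0]
    - [-0.02,-0.03,-0.117,0]
    - [-0.0417,-0.043,-0.117,0]
    - [-0.0417,-0.043,-0.117,0]
    - [-0.0417,-0.043,-0.117,0]

```text
clock: 21.7
eef_pos: [532.1, -63.8, 117.5]
eef_rot: [3.141, -0.001, -3.137]
wrist_force: [-1.0, -0.0, -0.9]
finger_gap: 48.1
finger_force: 17.8
```

>>> move_arm:
  moves:
    - [0,0,0.008,0]
    - [0,0,0.016,0]
    - [0,0,0.023,0]
    - [0,0,0.03,0]
    - [0,0,0.036,0]
    - [0,0,0.042,0]
    - [0,0,0.047,0]
    - [0,0,0.052,0]
    - [0,0,0.056,0]
    - [0,0,0.057,0]
    - [0,0,0.057,0]
  squeeze: 5

```text
clock: 22.8
eef_pos: [532.5, -64.0, 61.0]
eef_rot: [-3.142, -0.0, -3.136]
wrist_force: [-0.6, -1.5, -0.7]
finger_gap: 44.0
finger_force: 4.8
```

```bash
sed -i 's/Q\[:,0\]<48)/Q[:,0]<XM)/; s/def fit(yc=-3)/def fit(yc=-3,XM=48)/' tagfit.py
python3 - <<'E'
from tagfit import *
s=manip.read_state(); print(s['clock'],s['eef_pos'],s['eef_rot'][2],s['wrist_force'])
for i in range(2):
    c=cam('scene'); P=cloud(c); hsv=cv2.cvtColor(c['frame'],cv2.COLOR_BGR2HSV)
    Q=panel(P.reshape(-1,3)); ok=(hsv[...,1].ravel()<70)&(hsv[...,2].ravel()>150)
    a=Q[ok&(abs(Q[:,1]+52)<18)&(Q[:,0]>-65)&(Q[:,0]<30)&(abs(Q[:,2]-6)<22)]; co=np.polyfit(a[:,0],a[:,2],1)
    for _ in range(4):
        e=a[:,2]-np.polyval(co,a[:,0]); b=a[abs(e)<4]; co=np.polyfit(b[:,0],b[:,2],1)
    print(len(b),'slope',co+[.013,0],np.percentile(b,[1,99],axis=0).round(1).tolist())
E
```

```text
22.8 [532.45510148 -63.9989611   60.95612784] -3.136433739168711 [-0.59092729 -1.45929948 -0.70435832]
49 slope [-0.4607351  14.08567856] [[-3.3, -68.7, 0.5], [29.7, -44.4, 18.6]]
61 slope [-0.08370415  5.05670671] [[7.6, -69.6, 0.8], [29.8, -44.9, 5.8]]
```

```bash
cat > find.py <<'E'
from h import *
def find(c,P,zmin,box):
    hsv=cv2.cvtColor(c['frame'],cv2.COLOR_BGR2HSV); m=((hsv[...,2]>135)&(hsv[...,1]<75)).astype(np.uint8)
    X=np.nan_to_num(P); m&=((X[...,0]>box[0])&(X[...,0]<box[1])&(X[...,1]>box[2])&(X[...,1]<box[3])&(X[...,2]>zmin)&(X[...,2]<170)).astype(np.uint8)
    n,l,st,ce=cv2.connectedComponentsWithStats(m)
    for i in range(1,n):
        if st[i,4]>25:
            q=P[l==i]; print(st[i],'V',int(hsv[...,2][l==i].mean()),'S',int(hsv[...,1][l==i].mean()),'lo',np.percentile(q,5,axis=0).round(0),'hi',np.percentile(q,95,axis=0).round(0))
if __name__=='__main__':
    for n in('scene','wrist','top'):
        c=cam(n); print(n); find(c,cloud(c),-3 if n=='top' else 2,(430,640,-110,60)); save(c,'f_'+n)
E
python3 find.py
```

```text
scene
[297 178  20  14 166] V 167 S 10 lo [609. -44. 157.] hi [627.  12. 169.]
[290 202  41  39 474] V 175 S 18 lo [558. -91.  85.] hi [636. -58. 132.]
[270 249  10  16  43] V 149 S 21 lo [502. -90.  36.] hi [521. -84.  62.]
wrist
[ 228  196  106  145 4514] V 166 S 9 lo [505. -85.  38.] hi [566. -42.  96.]
[ 249  204   21   86 1260] V 146 S 10 lo [507. -80.  42.] hi [538. -70.  78.]
[ 266  206   26   84 1401] V 146 S 10 lo [509. -69.  39.] hi [540. -59.  75.]
[ 285  207   30   83 1500] V 146 S 9 lo [511. -58.  35.] hi [542. -46.  71.]
[471 317  32  20 436] V 182 S 6 lo [560.  45.  77.] hi [567.  59.  83.]
[ 482  371   31   49 1118] V 190 S 6 lo [583.  46.  94.] hi [600.  59. 107.]
[ 225  377  100   40 3148] V 185 S 6 lo [572. -88.  95.] hi [598. -50. 108.]
[328 376  23  19 371] V 173 S 4 lo [575. -39. 103.] hi [581. -30. 108.]
top
[251 179  42  35 841] V 152 S 29 lo [573. -34.  85.] hi [635.  57. 167.]
[297 182  14  16 129] V 152 S 31 lo [607. -88. 108.] hi [638. -58. 132.]
[252 218  19  49 464] V 153 S 14 lo [436.  21.  -2.] hi [548.  58.   5.]
```

```bash
cat > wfit.py <<'E'
from h import *
def wfit(verbose=True):
    c=cam('wrist'); P=cloud(c); hsv=cv2.cvtColor(c['frame'],cv2.COLOR_BGR2HSV); s=manip.read_state(); e=np.array(s['eef_pos'])
    m=((hsv[...,2]>120)&(hsv[...,1]<75)); L=(P-e); X=np.nan_to_num(L,nan=999)
    m&=(abs(X[...,1])<23)&(X[...,0]>-50)&(X[...,0]<32)&(abs(X[...,2])<50)
    q=L[m]
    A=np.c_[q[:,:2],np.ones(len(q))]; co=np.linalg.lstsq(A,q[:,2],rcond=None)[0]
    for th in (8,4,2.5,2.5):
        b=abs(q[:,2]-A@co)<th; co=np.linalg.lstsq(A[b],q[b,2],rcond=None)[0]
    n=np.array([-co[0],-co[1],1]); n/=np.linalg.norm(n); npn=RP.T@n
    print('t',s['clock'],'tcp',e.round(1),'n',b.sum(),'normal in panel',npn.round(3),'tilt',np.arccos(npn[2]).round(3),'top z over TCP at grip',co[2].round(1),'tail x',np.percentile(q[b][:,0],1).round(1),'gap',s['finger_gap'].round(1),'F',np.round(s['wrist_force'],1))
    return c,P,n,co
if __name__=='__main__': wfit()
E
python3 wfit.py
```

```text
Traceback (most recent call last):
  File "wfit.py", line 13, in <module>
    if __name__=='__main__': wfit()
                             ~~~~^^
  File "wfit.py", line 11, in wfit
    print('t',s['clock'],'tcp',e.round(1),'n',b.sum(),'normal in panel',npn.round(3),'tilt',np.arccos(npn[2]).round(3),'top z over TCP at grip',co[2].round(1),'tail x',np.percentile(q[b][:,0],1).round(1),'gap',s['finger_gap'].round(1),'F',np.round(s['wrist_force'],1))
                                                                                                                                                                                                                  ^^^^^^^^^^^^^^^^^^^^^
AttributeError: 'float' object has no attribute 'round'
```

```bash
sed -i "s/s\['finger_gap'\].round(1)/round(s['finger_gap'],1)/" wfit.py; python3 wfit.py
```

```text
t 23.15 tcp [532.6 -64.   61.2] n 8290 normal in panel [-0.26   0.298  0.919] tilt 0.406 top z over TCP at grip 5.3 tail x -30.1 gap 43.8 F [-0.4 -0.9 -0.8]
```

>>> move_arm:
  moves:
    - [0.01,0,-0.015,0]
    - [0.03,0,-0.035,0]
    - [0.07,0,-0.035,0]
    - [0.093,0,-0.01,0]
    - [0.093,0,0.01,0]
    - [0.093,0,0.02,0]
    - [0.093,0,0.03,0]
    - [0.093,0,0.04,0]
    - [0.093,0,0.048,0]
    - [0.093,0,0.055,0]
    - [0.093,0,0.059,0]
    - [0.093,0,0.0595,0]
  squeeze: 6

```text
clock: 24.35
eef_pos: [440.9, -64.3, 3.3]
eef_rot: [-3.142, 0.003, -3.136]
wrist_force: [-0.7, 5.2, 9.2]
finger_gap: 38.1
finger_force: 6.1
```

>>> move_arm:
  moves:
    - [0,0,0,0]
    - [0,0,0,0]
    - [0,0,0,0]
    - [0,0,-0.04,0]
  jaw: 0.07

```text
clock: 24.75
eef_pos: [437.0, -63.9, 38.4]
eef_rot: [3.14, -0.008, -3.137]
wrist_force: [0.2, -0.1, 1.4]
finger_gap: 66.5
finger_force: 0.0
```

```bash
cat > wtag.py <<'E'
from h import *
s=manip.read_state(); print(s['clock'],np.round(s['eef_pos'],1),round(s['eef_rot'][2],4),s['finger_gap'])
c=cam('wrist'); P=cloud(c); hsv=cv2.cvtColor(c['frame'],cv2.COLOR_BGR2HSV)
e=np.array(s['eef_pos']); X=np.nan_to_num(P,nan=999); v=hsv[...,2]
m=(X[...,2]>4.5)&(X[...,2]<14)&(abs(X[...,0]-e[0])<110)&(abs(X[...,1]-e[1])<32)&(hsv[...,1]<75)&(v>150)
m=cv2.morphologyEx(m.astype(np.uint8),cv2.MORPH_CLOSE,np.ones((15,15)))
ct=max(cv2.findContours(m,0,2)[0],key=cv2.contourArea); w=onz(c,ct.reshape(-1,2),8)
print('bbox px',cv2.boundingRect(ct),'tag z',np.nanmedian(P[m>0][:,2]),'rect',cv2.minAreaRect(w[:,:2].astype(np.float32)),'tail x',w[:,0].min(),'head x',w[:,0].max())
E
python3 wtag.py
```

```text
24.75 [437.  -63.9  38.4] -3.1365 66.53689974084311
bbox px (237, 251, 66, 73) tag z 7.2321748650996796 rect ((469.5570068359375, -69.39219665527344), (53.81998825073242, 43.092044830322266), 0.34004127979278564) tail x 442.7218137013243 head x 496.57012360394737
```

>>> move_arm:
  moves:
    - [0,0.04,-0.04,0]
    - [0,0.09,-0.06,0]
    - [0,0.14,-0.06,0]
    - [0,0.18,-0.06,0]
    - [0,0.18,-0.06,0]

```text
clock: 25.3
eef_pos: [438.3, 120.0, 101.8]
eef_rot: [3.141, 0.001, -3.131]
wrist_force: [0.6, -0.1, 0.1]
finger_gap: 69.8
finger_force: 0.0
```

```bash
cat > ttag.py <<'E'
from h import *
s=manip.read_state(); print(s['clock'],np.round(s['eef_pos'],1),round(s['eef_rot'][2],4))
t=cam('top'); save(t,'tt'); f=t['frame']; g=cv2.cvtColor(f,cv2.COLOR_BGR2HSV)
m=((g[...,2]>190)&(g[...,1]<50)).astype(np.uint8); m[:217]=0; m[275:]=0; m[:,:275]=0; m[:,345:]=0
m=cv2.morphologyEx(m,cv2.MORPH_CLOSE,np.ones((5,5))); ct=max(cv2.findContours(m,0,2)[0],key=cv2.contourArea)
r=cv2.minAreaRect(onz(t,ct.reshape(-1,2),8)[:,:2].astype(np.float32)); x,y,w,h=cv2.boundingRect(ct); print(r,(x,y,w,h))
k=np.zeros(m.shape,bool); k[y+3:y+13,x+4:x+w-4]=g[y+3:y+13,x+4:x+w-4,2]<195; v,u=np.nonzero(k); print('eye px',u.mean(),v.mean(),k.sum(),onz(t,[[u.mean(),v.mean()]],7).round(1))
E
python3 ttag.py
```

```text
25.3 [438.3 120.  101.8] -3.1311
((454.9170837402344, -68.43291473388672), (88.31439208984375, 37.524803161621094), 0.4449533522129059) (293, 241, 15, 34)
eye px 299.74074074074076 247.40740740740742 27 [[481.9 -67.6   7. ]]
```

```bash
sed -i 's/m\[275:\]=0/m[292:]=0/' ttag.py; python3 ttag.py
python3 - <<'E'
import cv2; g=cv2.cvtColor(cv2.imread('pics/tt.png'),cv2.COLOR_BGR2HSV)[...,2]; print('\n'.join(' '.join('%3d'%v for v in r) for r in g[238:292:2,288:316:1]))
E
```

```text
25.35 [438.3 117.7 101.5] -3.132
((448.26641845703125, -68.46694946289062), (101.65899658203125, 37.5247917175293), 0.36876726150512695) (293, 241, 15, 39)
eye px 299.74074074074076 247.40740740740742 27 [[481.9 -67.6   7. ]]
151 150 151 151 152 151 151 151 151 151 150 151 152 151 150 151 151 151 152 151 151 151 151 152 151 152 152 152
153 151 152 152 153 153 152 150 152 152 152 151 151 151 151 151 151 150 151 151 151 150 151 152 152 153 153 152
151 150 151 151 152 157 221 232 232 232 232 232 232 232 232 232 231 231 231 149 140 151 152 152 152 153 153 152
151 153 153 153 153 158 221 232 232 232 231 225 223 223 230 232 231 231 231 143 141 153 153 153 152 153 153 153
153 152 152 153 153 157 221 232 232 217 150  99 133 149 149 203 228 231 231 142 139 152 152 152 153 153 153 153
153 153 152 153 153 157 221 232 231 191 157 152 153 153 159 214 229 231 231 142 140 153 153 153 153 153 153 153
153 152 151 151 151 156 221 232 232 230 220 193 173 202 219 228 231 231 231 141 140 153 152 153 154 153 153 153
152 151 150 150 150 156 221 232 232 232 232 232 232 231 231 231 231 231 231 158 145 151 15
[... 1449 characters left out ...]
 154 154 153 153 154 153 153
159 161 161 163 162 162 162 160 161 158 158 132  97  88  88 145 153 153 153 153 153 153 153 154 153 153 153 153
161 162 161 162 162 163 162 162 161 160 160 162 160 155 156 155 150 151 153 153 153 153 153 153 154 152 151 152
163 163 162 162 161 160 160 161 160 160 159 160 160 158 157 160 155 152 153 154 152 151 151 151 151 151 151 151
162 162 162 162 162 161 160 161 161 159 160 160 159 159 157 152 151 151 151 152 151 151 151 151 150 152 151 151
162 162 162 161 161 161 161 161 161 160 159 160 159 159 160 155 151 151 151 151 151 151 152 151 152 151 151 152
162 161 163 162 162 161 161 159 158 159 159 159 161 160 160 160 153 152 151 152 152 152 152 152 152 152 152 153
```

>>> move_arm:
  moves:
    - [0.0098,-0.05,0,0.003]
    - [0.0098,-0.1,0,0.003]
    - [0.0098,-0.15,0.02,0.003]
    - [0.0098,-0.186,0.04,0.003]
    - [0.0098,-0.186,0.07,0.003]
    - [0.0098,-0.186,0.092,0.003]
    - [0.0098,-0.186,0.099,0.003]
    - [0.0098,-0.186,0.1,0.003]
    - [0.0098,-0.186,0.1,0.003]

```text
clock: 26.3
eef_pos: [430.1, -70.9, 2.3]
eef_rot: [-3.141, 0.001, -3.14]
wrist_force: [-0.3, 0.1, 0.5]
finger_gap: 70.1
finger_force: 0.0
```

>>> move_arm:
  moves:
    - [0,0,0,0]
    - [0,0,0,0]
    - [0,0,0,0]
    - [0,0,0,0]
    - [0,0,0,0]
  jaw: 0.03
  squeeze: 20

```text
clock: 26.8
eef_pos: [429.9, -70.4, 1.9]
eef_rot: [-3.142, 0.0, -3.139]
wrist_force: [-1.0, 0.9, 5.9]
finger_gap: 43.5
finger_force: 20.0
```

>>> move_arm:
  moves:
    - [0,0,-0.02,0]
    - [0,0,-0.06,0]
    - [0,0,-0.1,-0.006]
    - [-0.02,0,-0.117,-0.006]
    - [-0.06,0.006,-0.117,-0.006]
    - [-0.103,0.006,-0.117,-0.006]
    - [-0.103,0.006,-0.117,-0.006]
    - [-0.103,0.006,-0.117,-0.006]

```text
clock: 27.6
eef_pos: [531.6, -64.1, 117.7]
eef_rot: [3.141, -0.002, -3.133]
wrist_force: [-0.7, 0.7, -0.9]
finger_gap: 43.3
finger_force: 19.8
```

```bash
python3 wfit.py
```

```text
t 27.65 tcp [531.3 -64.2 118.2] n 8251 normal in panel [0.608 0.011 0.794] tilt 0.654 top z over TCP at grip 4.6 tail x -40.3 gap 43.5 F [-0.7 -0.7 -1.2]
```

>>> move_arm:
  moves:
    - [0,0,0.008,0]
    - [0,0,0.016,0]
    - [0,0,0.023,0]
    - [0,0,0.03,0]
    - [0,0,0.036,0]
    - [0,0,0.042,0]
    - [0,0,0.047,0]
    - [0,0,0.051,0]
    - [0,0,0.055,0]
    - [0,0,0.055,0]
  squeeze: 5

```text
clock: 28.65
eef_pos: [532.5, -64.2, 63.1]
eef_rot: [3.141, -0.001, -3.133]
wrist_force: [-0.5, 0.3, -0.9]
finger_gap: 43.4
finger_force: 5.0
```

```bash
python3 wfit.py
```

```text
t 28.7 tcp [532.7 -64.3  63.4] n 9544 normal in panel [-0.006  0.005  1.   ] tilt 0.007 top z over TCP at grip 4.4 tail x -33.5 gap 44.1 F [-0.5 -0.4 -0.2]
```

```bash
cat > eye.py <<'E'
from h import *
def proj(c,Pw):
    p=(np.atleast_2d(Pw)-c['o'])@c['R']; return cv2.projectPoints(p,np.zeros(3),np.zeros(3),c['K'],np.array(c['D'],float))[0].reshape(-1,2)
def hole(c,uv,thr=None,r=9):
    g=cv2.cvtColor(c['frame'],cv2.COLOR_BGR2HSV)[...,2]; u,v=np.round(uv).astype(int)[0]; s=cv2.resize(g[v-r:v+r+1,u-r:u+r+1],None,fx=6,fy=6,interpolation=cv2.INTER_CUBIC)
    w=(s>(thr or 185)).astype(np.uint8); cs,h=cv2.findContours(w,cv2.RETR_CCOMP,cv2.CHAIN_APPROX_NONE)
    for k,x in enumerate(cs):
        if h[0][k][3]>=0 and cv2.contourArea(x)>100: 
            M=cv2.moments(x); print('hole',np.round([(M['m10']/M['m00']+.5)/6-.5+u-r,(M['m01']/M['m00']+.5)/6-.5+v-r],2),'area px',M['m00']/36)
E
python3 - <<'E'
from eye import *
s=manip.read_state(); e=np.array(s['eef_pos']); c=cam('scene'); save(c,'s12')
for L in (48,52.2,54): 
  for mid in (1.,):
    q=e+[0,0,mid]+L*ex+4*ez; uv=proj(c,q)+[-.7,1.7]; print(L,panel(q).round(1),uv.round(1))
for th in (190,175,160): hole(c,uv,th)
c0=cam('scene'); import glob
# verify offset using features on clean picture s4: print gradient-free check of panel corner positions by depth mask
E
```

```text
48 [ 11.8 -51.4  10.3] [[293.9 228.6]]
52.2 [ 16.  -51.4  10.3] [[295.3 227.3]]
54 [ 17.8 -51.4  10.3] [[295.9 226.7]]
hole [293.94 227.73] area px 26.73611111111111
hole [294.01 227.75] area px 22.47222222222222
hole [294.03 227.83] area px 18.61111111111111
```

>>> move_arm:
  moves:
    - [0,0,0,0]
    - [0.006,0,-0.009,0]
    - [0.018,0,-0.026,0]
    - [0.0356,0,-0.0508,0]
    - [0.03,0.025,-0.055,0]
    - [0.0252,0.049,-0.0581,0]
    - [0.0252,0.049,-0.0581,0]
    - [0.0252,0.049,-0.0581,0]
  squeeze: 20

```text
clock: 29.6
eef_pos: [506.9, -15.4, 122.1]
eef_rot: [-3.141, 0.0, -3.132]
wrist_force: [-0.5, 0.2, -0.8]
finger_gap: 43.5
finger_force: 20.0
```

Run:
```python
from wfit import *; from eye import *
wfit()
s=manip.read_state(); e=np.array(s['eef_pos']); c=cam('scene'); save(c,'s13')
q=e+[0,0,1]+51.5*ex; print('eye mid panel',panel(q).round(1)); uv=proj(c,q+4*ez)+[-.7,1.7]; print('pred',uv.round(1)); hole(c,uv,185); hole(c,uv,170)
# pin tip row profile in image: brightness around predicted axis
tip=proj(c,world([28,-2.2,47]))+[-.7,1.7]; print('pin tip pred',tip.round(1))
```

```text
t 29.65 tcp [506.9 -15.9 121.9] n 9262 normal in panel [-0.005  0.004  1.   ] tilt 0.007 top z over TCP at grip 4.8 tail x -32.9 gap 43.5 F [-0.5  0.2  1.1]
eye mid panel [28.1 -2.7 68.8]
pred [[274.  196.2]]
hole [272.83 196.3 ] area px 23.305555555555557
hole [272.87 196.29] area px 18.930555555555557
pin tip pred [[280.  203.9]]
```

>>> move_arm:
  moves:
    - [-0.005,0,0.006,0]
    - [-0.009,0,0.0115,0]
    - [-0.0115,0,0.0145,0]
    - [-0.0135,0,0.0175,0]
    - [-0.0135,0,0.0175,0]

```text
clock: 30.2
eef_pos: [520.6, -15.4, 103.5]
eef_rot: [3.141, -0.001, -3.133]
wrist_force: [0.3, 0.5, -0.9]
finger_gap: 43.5
finger_force: 20.0
```

>>> move_arm:
  moves:
    - [-0.0012,0,0.0016,0]
    - [-0.0023,0,0.0033,0]
    - [-0.0034,0,0.0049,0]
    - [-0.0034,0,0.0049,0]

```text
clock: 30.6
eef_pos: [524.1, -15.3, 99.1]
eef_rot: [3.142, -0.0, -3.133]
wrist_force: [0.3, 0.6, 0.5]
finger_gap: 43.8
finger_force: 20.0
```

```bash
cat > st.py <<'E'
from wfit import *
wfit(); s=manip.read_state(); print('eye mid panel',panel(np.array(s['eef_pos'])+[0,0,1]+51.5*ex).round(1),'F panel',(RP.T@np.array(s['wrist_force'])).round(1))
E
python3 st.py
```

```text
t 30.65 tcp [524.  -15.3  99.2] n 9366 normal in panel [-0.005  0.005  1.   ] tilt 0.007 top z over TCP at grip 4.5 tail x -33.0 gap 43.6 F [ 1.1 -0.5 -0.9]
eye mid panel [29.1 -2.3 40.4] F panel [ 0.4 -0.5 -1.4]
```

>>> move_arm:
  moves:
    - [-0.0012,0,0.0016,0]
    - [-0.0023,0,0.0033,0]
    - [-0.0034,0,0.0049,0]
    - [-0.0034,0,0.0049,0]

```text
clock: 31.05
eef_pos: [527.5, -15.3, 94.1]
eef_rot: [3.142, -0.0, -3.133]
wrist_force: [1.4, 0.4, -0.7]
finger_gap: 43.7
finger_force: 20.0
```

```bash
python3 st.py
```

```text
t 31.1 tcp [527.5 -15.3  94.3] n 9434 normal in panel [-0.004  0.004  1.   ] tilt 0.006 top z over TCP at grip 4.5 tail x -33.3 gap 43.4 F [-0.1  0.3 -1.1]
eye mid panel [29.1 -2.4 34.3] F panel [-0.7  0.3 -0.9]
```

>>> move_arm:
  moves:
    - [-0.0012,0,0.0016,0]
    - [-0.0023,0,0.0033,0]
    - [-0.0034,0,0.0049,0]
    - [-0.0046,0,0.0066,0]
    - [-0.0057,0,0.0082,0]
    - [-0.0069,0,0.0098,0]
    - [-0.0069,0,0.0098,0]

```text
clock: 31.8
eef_pos: [534.4, -15.2, 84.3]
eef_rot: [3.142, -0.0, -3.133]
wrist_force: [0.2, -0.0, -0.5]
finger_gap: 43.9
finger_force: 20.0
```

```bash
python3 st.py
```

```text
t 31.85 tcp [534.4 -15.2  84.5] n 9451 normal in panel [-0.004  0.004  1.   ] tilt 0.006 top z over TCP at grip 4.5 tail x -33.4 gap 43.8 F [ 0.6 -1.  -1.3]
eye mid panel [29.1 -2.4 22.4] F panel [-0.3 -1.  -1.4]
```

>>> move_arm:
  moves:
    - [-0.0009,0,0.0012,0]
    - [-0.0017,0,0.0025,0]
    - [-0.0026,0,0.0037,0]
    - [-0.0026,0,0.0037,0]

```text
clock: 32.25
eef_pos: [536.9, -15.2, 80.9]
eef_rot: [-3.142, -0.0, -3.133]
wrist_force: [-3.2, -0.1, 1.6]
finger_gap: 43.8
finger_force: 20.0
```

```bash
python3 st.py
```

```text
t 32.3 tcp [536.8 -15.2  80.9] n 9393 normal in panel [-0.026  0.003  1.   ] tilt 0.026 top z over TCP at grip 4.5 tail x -32.7 gap 43.8 F [-3.4  0.4  2.1]
eye mid panel [29.1 -2.4 18. ] F panel [-1.6  0.5  3.7]
```

>>> move_arm:
  moves:
    - [0,0,-0.0005,0]
    - [0,0,-0.0005,0]
    - [0,0,-0.0005,0]
    - [0,0,-0.0005,0]
    - [0,0,-0.0005,0]
  jaw: 0.056

```text
clock: 32.8
eef_pos: [536.9, -15.2, 81.4]
eef_rot: [3.142, -0.0, -3.133]
wrist_force: [-0.5, -0.2, -0.2]
finger_gap: 56.1
finger_force: 0.0
```

```bash
python3 st.py
```

```text
t 32.85 tcp [537.  -15.2  81.4] n 9410 normal in panel [-0.031  0.001  1.   ] tilt 0.031 top z over TCP at grip 4.1 tail x -32.6 gap 56.2 F [0.  0.1 1.2]
eye mid panel [29.5 -2.4 18.3] F panel [0.7 0.1 1. ]
```

>>> move_arm:
  moves:
    - [0,0,-0.008,0]
    - [0.002,0,-0.02,0]
    - [0.01,0,-0.045,0]
    - [0.03,0,-0.08,0]
    - [0.06,0,-0.11,0]
    - [0.1,0.04,-0.11,0]
    - [0.13,0.08,-0.11,0]
    - [0.13,0.13,-0.11,0]
    - [0.13,0.15,-0.11,0]
    - [0.13,0.15,-0.11,0]

```text
clock: 33.85
eef_pos: [405.3, 136.0, 192.6]
eef_rot: [3.141, 0.002, -3.13]
wrist_force: [1.8, -0.5, 0.2]
finger_gap: 56.4
finger_force: 0.0
```

Run:
```python
from h import *
s=manip.read_state(); print(s['clock'],s['eef_pos'],s['wrist_force'])
for n in ('scene','top'):
  for i in range(2 if n=='top' else 1):
    c=cam(n); P=panel(cloud(c).reshape(-1,3)); save(c,'end_'+n); hsv=cv2.cvtColor(c['frame'],cv2.COLOR_BGR2HSV)
    ok=(hsv[...,2].ravel()>165)&(hsv[...,1].ravel()<70)&(abs(P[:,1]+2)<17)&(P[:,0]>-60)&(P[:,0]<48)&(abs(P[:,2]-20)<14); q=P[ok]
    A=np.c_[q[:,:2],np.ones(len(q))]; co=np.linalg.lstsq(A,q[:,2],rcond=None)[0]
    for th in (6,4,4): b=abs(q[:,2]-A@co)<th; co=np.linalg.lstsq(A[b],q[b,2],rcond=None)[0]
    print(n,b.sum(),'slope x,y,z0',co.round(3),'x',np.percentile(q[b][:,0],[1,99]).round(1),'y',np.percentile(q[b][:,1],[1,99]).round(1),'top z at pin',(co@[28,-1,1]).round(1))
    k=(abs(P[:,1]+.5)<24)&(P[:,0]>66)&(P[:,0]<140)&(abs(P[:,2]-36)<15); print('roof',np.polyfit(P[k][:,0],P[k][:,2],1).round(3))
```

```text
33.85 [405.34811727 136.01081574 192.61817888] [ 1.77818216 -0.48881302  0.18854931]
scene 287 slope x,y,z0 [3.6000e-02 2.0000e-03 2.3233e+01] x [-59.9  35.1] y [-18.8  14.6] top z at pin 24.2
roof [-0.    38.193]
top 280 slope x,y,z0 [ 3.3000e-02 -9.0000e-03  1.9494e+01] x [-58.1  38. ] y [-16.5  14.3] top z at pin 20.4
roof [1.0000e-03 3.5011e+01]
top 280 slope x,y,z0 [4.0000e-02 1.8000e-02 1.9721e+01] x [-58.3  38.3] y [-16.5  14.3] top z at pin 20.8
roof [ 0.    34.909]
```

>>> move_arm:
  moves:
    - [0,0,0,0]
    - [0,0,0,0]
    - [0,0,0,0]
    - [0,0,0,0]

```text
clock: 34.4
eef_pos: [405.8, 133.4, 191.4]
eef_rot: [3.142, -0.0, -3.134]
wrist_force: [-0.2, 0.5, 0.0]
finger_gap: 55.6
finger_force: 0.0
```

```bash
python3 -c "
from cell import manip; print(manip.sign_off())"
```

```text
the job is handed in; nothing more can be done
None
```

I handed the job in at 34.4 s of the 61 s; no verdict came back. By the last camera readings the hood is shut and the tag's eye is on the pin, with the tag flat on the flange (about 0.04 rad off the panel). The stop measured about 7 mm in before the hood closed over it.

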